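# Blow the mould clean, close it on its hidden dowels and hold it shut

### The arm

A 7-joint arm with a two-finger parallel gripper is mounted at the origin on the work surface. World frame = base frame: x ahead of the robot, y to its left, z up, the work surface at z = 0. Lengths are in m, angles in rad, forces in N, time in s.
With the tool pointing down it reaches from about 0.4 to 0.85 m from the base axis. Payload 4.5 kg.
Tool frame: the origin (TCP) lies midway between the tips of the shut fingers; the grasp point (between the pads) lies 19 mm behind it; z points along the fingers, y is the direction in which the jaws open and shut (so a half turn about z gives the same grasp; the last joint's range is limited). The gripper opens to 88 mm and grips with 3 to 60 N. Pads are 18 mm wide; open, the fingers measure 123 mm over their backs; the gripper's body (75 mm by 187 mm) begins 45 mm behind the grasp point.
Start: joints at [1.24, 0.689, -0.195, 1.565, 0.157, 0.902, -0.215], TCP at [0.223, -0.584, 0.212] pointing down, gripper open.
Joint ranges: [-3.01, 3.01], [-0.46, 2.08], [-1.47, 1.51], [0.13, 2.56], [-1, 4.14], [0.04, 2.09], [-2.66, 2.66]. Speed limits (rad/s): [2.57, 2.57, 3.14, 3.14, 3.14, 3.14, 3.14].

### API

Orientations are given as a unit quaternion [x, y, z, w].
In Python, from plant import get_state, snapshot, finish_job, regions_of gives the robot as it stands.
- The arm moves only by the tool send_rows, never from a script. Its argument "series" is a list of rows, each an object of numbers: "grip": the opening, from 0 (shut) to 1 (fully open); "dx", "dy", "dz": the shift along the tool's x, y, z in mm; "turn": the turn about the tool's z in rad. A call has 1 to 20 rows; each row shifts and turns the commanded pose from where the row before left it, along the tool's axes as they then stand; what a row does not reach is not made up. A row lasts 1/10 s, in which the tool goes at most 50 mm and 8.59 degrees, less where a joint would pass 70% of its speed; a pose out of reach is approached as far as the arm can. A call is refused whole if a number of a shift passes 50 or a number of a turn 0.15, either way. A call with a gripper value outside its range is refused whole. The fingers move at their own pace and stop on an object; "force" is the grip in N (left out, the last holds). Time passes only in rows, so rows that do not move let the fingers close. It gives the time, the measured TCP pose, the force and the opening at its end, in the units of the state.
- get_state(): the state, without advancing time (a new reading comes with each control period).
- snapshot(name): name is "side" or "top"; returns a dict with "img" (400x640x3 uint8, red, green, blue), "depth" (400x640 float32, m along the optical axis (not along the pixel's ray), 0 where there is no reading), "fov_y" (degrees; the focal length in pixels is half the picture's height over the tangent of half this angle, whatever the lens; pixels are square), "cx", "cy" (the principal point, pixels), "R" (3x3) and "t" (3): a world point X has camera coordinates R X + t. Camera axes: x right, y down, z forward; pixel columns grow to the right and rows downward; lengths in m; the calibration is good to about 2 mm. A picture is of the moment at which its call begins.
- finish_job(): hands the job in, once; it reports no verdict.
Trained networks look in a picture, given as the dict that the camera call returned (one of the last four; its "shot" number tells which), for a name from the list of things; names that differ only in an ending like _2 or _b are one class to them, and where a whole thing is asked for, a point or a joint stands for the part that bears it (a point fixed in the world has none). Each returns a list of dicts, best first, with "score" (0 to 1); they miss things now and then, are a little off and sometimes report something else, mostly with a low value. They report only what shows in the picture. A call takes as long as a camera call. They do not tell look-alikes from the thing itself.
- regions_of(picture, target): "pixels" (400x640 bool, what is visible of it) and "extent" ([left, top, right, bottom] in pixels, round what is visible of it).
The state is a dict: "clock": time; "q": joint angles; "qd": joint speeds; "joint_torque": joint torques, N m; "tool_pos": TCP position; "eef_rot": TCP orientation; "contact_force": force on the tool from outside, world axes, zero at the start; "moment": the same for the moment, N m; "opening": opening from 0.0 (shut) to 1.0 (fully open).
Only numpy, scipy, OpenCV 4.12 (cv2) and the standard library are available. Lean on these libraries where they do the work, as an engineer would, in place of code of your own. Each camera call takes 0.05 s, during which the arm holds its last target.

### The job

Get the bolted-down casting mould ready for the next shot: pick up the cordless air duster (it is already running), aim its nozzle at the middle of the lower half's open face from a hand's breadth or less, hold it steady there for a good second, and lay it back down flat on the bench. Then fetch the loose upper half, slide it about on the dowels of the lower half until it drops on with its edges flush all round, and press it down against the ejector springs until the mould is fully shut. Finish while still holding it pressed shut, without letting go, and leave the other things on the bench where they are.

Things in the scene. Friction and masses are not known exactly. Their poses are not given: they have to be found in the camera images.
- mould_lower: Lower half of a two-part aluminium mould: block 110 (x) x 56 (y) mm, its open parting face 70 mm above the bench, on a 220 x 130 x 12 mm plate fixed to the bench; strap clamps 42 mm high at both ends, to 100 mm from the middle. Origin at bench level under the middle, z up. Two 24 mm round cavities in the face at x = -15 and 18 mm, a runner from them to the +x end.
- parting_face (a point): Middle of the lower half's parting face, 70 mm above the bench: the point to blow at. Axes as the lower half.
- dowel_a (a point): Centre of the tip of the first fixed steel dowel, 10 mm dia with a bevelled tip, standing 14 mm above the parting face (tip 84 mm above the bench), at x = -42, y = -14 mm of the lower half.
- dowel_b (a point): The same for the second dowel, at x = +36, y = +14 mm of the lower half.
- ejector (a joint): How far the two sprung return pins (9 mm, flat tops, at x, y = -42, +14 and +42, -14 mm of the lower half) are pressed down, m: 0 = up, 5 mm proud of the parting face; 0.005 = level with it, mould shut. The springs push up with 8 N at 0 and 13 N at 0.005.
- mould_top: Loose upper half, an aluminium block 110 (x) x 56 (y) x 26 mm high, about 0.4 kg, underside down on the bench. Origin mid-underside, z up. A 28 x 5 mm steel ring stands on top at x = +30 mm; that end goes over the runner (+x) end of the lower half, so that shut, the axes of both agree. Underside above the bench: 84 mm on the dowel tips, 75 dropped on, 70 shut. Grip across the 56 mm sides.
- hole_a (a point): Mouth, in the underside of the upper half, of the blind hole for dowel_a: 12 mm dia, 18 mm deep, 1.5 mm chamfer, at x = -42, y = -14 mm of the upper half.
- hole_b (a point): The same for dowel_b, at x = +36, y = +14 mm of the upper half.
- air_duster: Cordless air duster lying flat: grey rounded box 120 mm (x) x 44 mm (y) x 42 mm high with an 80 mm long tapered black nozzle along its +x, about 0.3 kg, already running. Origin at the middle of the box's underside, z up. It blows along its x axis, 21 mm above its underside. Grip it across its 44 mm sides.
- nozzle (a point): Tip of the duster's nozzle: 140 mm from the duster's origin along its x and 21 mm above its underside; axes as the duster, the jet leaves along +x.
- ink_a: Bystander, to be left alone: small dropper ink bottle, 28 mm dia x 68 mm, standing. Origin at its underside.
- ink_b: Bystander, to be left alone: second small dropper ink bottle, 28 mm dia x 68 mm, standing. Origin at its underside.
- pigment_jar: Bystander, to be left alone: squat pigment jar with a white lid, 60 mm dia x 55 mm. Origin at its underside.
- mixing_cup: Bystander, to be left alone: empty white mixing cup, 72 mm dia x 75 mm. Origin at its underside.
- tape_roll: Bystander, to be left alone: roll of masking tape lying flat, 94 mm dia x 24 mm. Origin at its underside.
- brush: Bystander, to be left alone: paint brush lying flat, 170 mm long. Origin at its underside.
- hex_key: Bystander, to be left alone: dark steel L-shaped hex key lying flat, 80 mm long, 6 mm thick. Origin at its underside.
- charm: Bystander, to be left alone: finished amber cast charm, a 24 mm disc 7 mm thick with a short tab, lying flat. Origin at its underside.
Not all that is in view belongs to the job. Of the things shaped like the mould_top, the aluminium one is meant.

How it is judged:
By the outcome, as a careful person would: the job done as asked, in the order asked, and still so for the second after the job is handed in, while the arm keeps its last pose, push and grip.
It also fails if it takes over 58 s, if anything falls off the work surface, if the arm or the gripper's body presses on something with over 40 N, if the wrist force passes 120 N, or if a joint passes its speed limit or range.

## Working session

There is one attempt and no reset: what is moved stays moved. The work goes in short steps, Python scripts to look and compute and a tool call to move; the robot and the scene stay as the last step left them, time stands still between calls to the robot, and variables do not carry over. Pictures are saved under pics/ and viewed, and the job is handed in when it is done.

Besides the shell and the picture viewer there is one more tool, called after "Request:" by a JSON object that holds its "method" and its "body", one argument or row to a line. send_rows: Moves the arm, as the interface text tells. Its arguments: {"type":"object","properties":{"series":{"type":"array","items":{"type":"object","properties":{"grip":{"type":"number"},"dx":{"type":"number"},"dy":{"type":"number"},"dz":{"type":"number"},"turn":{"type":"number"}}}},"force":{"type":"number"}},"required":["series"]}

```bash
ls; mkdir -p pics; python3 - <<'E'
from plant import *
import cv2,numpy as np,pickle
s=get_state();print({k:np.round(v,3) for k,v in s.items()})
for n in("side","top"):
    p=snapshot(n);cv2.imwrite(f"pics/{n}0.png",p["img"][:,:,::-1]);pickle.dump(p,open(f"{n}0.pkl","wb"))
    print(n,p["fov_y"],p["cx"],p["cy"],p["R"],p["t"],p["shot"])
    for t in("mould_lower","mould_top","air_duster"):
        print(t,[(round(r["score"],2),r["extent"]) for r in regions_of(p,t)])
E
```

```text
pics
{'clock': np.float64(0.0), 'q': array([ 1.24 ,  0.69 , -0.195,  1.566,  0.157,  0.902, -0.215]), 'qd': array([-0.001,  0.002, -0.   ,  0.002,  0.003,  0.001,  0.   ]), 'joint_torque': array([ 1.0000e-03, -5.2755e+01, -1.2670e+00, -1.5343e+01, -5.3000e-02,
        7.0000e-03,  0.0000e+00]), 'tool_pos': array([ 0.223, -0.583,  0.211]), 'eef_rot': array([ 0.983,  0.181, -0.   , -0.001]), 'contact_force': array([ 0.391, -1.353, -0.356]), 'moment': array([-0.031, -0.003, -0.035]), 'opening': np.float64(0.998)}
side 43.16782375799282 311.14559380187035 206.56028807835045 [[ 0.96671421 -0.25557824 -0.01197459]
 [-0.17127857 -0.61166722 -0.77235151]
 [ 0.19007178  0.74869418 -0.63508247]] [-0.56231717  0.12202546  1.19212789] 1
mould_lower [(0.86, [254.4, 189.5, 346.0, 234.3])]
mould_top [(0.82, [303.8, 365.2, 365.1, 396.4]), (0.59, [302.0, 293.5, 357.7, 328.4])]
air_duster [(0.93, [245.2, 137.0, 307.6, 152.3])]
top 57.13213890174502 318.49142597323754 203.81423641277863 [[-4.12272031e-03 -9.99990924e-01 -1.07447518e-03]
 [-9.85434766e-01  4.24537218e-03 -1.70000877e-01]
 [ 1.70003895e-01  3.57959133e-04 -9.85443325e-01]] [-0.0796607   0.56837182  1.0681004 ] 2
mould_lower [(0.56, [266.8, 173.6, 323.8, 249.9]), (0.34, [329.0, 248.5, 337.5, 261.7])]
mould_top [(0.87, [432.2, 206.4, 459.9, 248.7]), (0.57, [377.2, 194.5, 411.8, 232.6])]
air_duster [(0.62, [167.7, 181.1, 202.5, 243.3])]
```

View pics/side0.png

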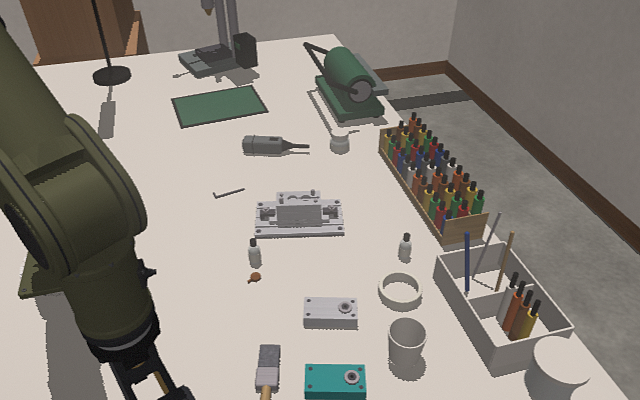

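View pics/top0.png

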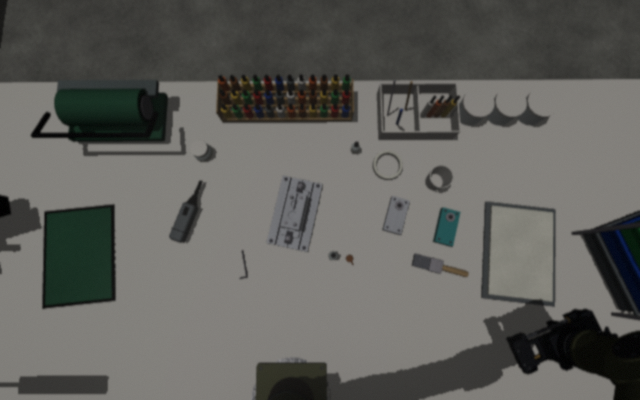

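Side view: there are two mould_top shapes, a grey aluminium one at (330,312) and a teal one at (335,380). Aluminium is the one meant. The duster is at (275,146) and the lower half at (300,215). I'll confirm this in a crop and measure.

```bash
cat > h.py <<'E'
import numpy as np,cv2
def f_of(p): return 200/np.tan(np.radians(p["fov_y"])/2)
def cloud(p):
    f=f_of(p);v,u=np.mgrid[0:400,0:640];d=p["depth"]
    c=np.stack([(u-p["cx"])/f*d,(v-p["cy"])/f*d,d],-1)
    X=(c-p["t"])@p["R"];X[d==0]=np.nan;return X
def proj(p,X):
    c=np.asarray(X)@p["R"].T+p["t"];f=f_of(p)
    return np.stack([c[...,0]/c[...,2]*f+p["cx"],c[...,1]/c[...,2]*f+p["cy"]],-1)
def rect(P):
    (c,s,a)=cv2.minAreaRect((P[:,:2]*1000).astype(np.float32));
    if s[0]<s[1]: s=s[::-1];a+=90
    return np.round(c,1),np.round(s,1),round((a+90)%180-90,1)
E
python3 - <<'E'
import pickle
from h import *
for n,boxes in (("side",dict(lower=(250,185,350,240),top=(298,288,362,332),dust=(240,130,312,158))),("top",dict(lower=(262,170,328,253),top=(378,192,414,238),dust=(165,178,208,246)))):
    p=pickle.load(open(n+"0.pkl","rb"));X=cloud(p)
    for k,(a,b,c,d) in boxes.items():
        Q=X[b:d,a:c].reshape(-1,3);Q=Q[~np.isnan(Q[:,0])]
        print(n,k,len(Q),"zmin/max",np.round(np.percentile(Q[:,2],[1,50,99]),3))
        for lo,hi in dict(lower=((.064,.074),(.074,.09),(.006,.018)),top=((.02,.03),(.029,.036)),dust=((.008,.06),(.036,.05)))[k]:
            S=Q[(Q[:,2]>lo)&(Q[:,2]<hi)]
            if len(S)>3: print("  ",lo,hi,len(S),np.round(S.mean(0),4),rect(S))
    if n=="side":
        cv2.imwrite("pics/c0.png",cv2.resize(p["img"][170:400,200:420,::-1],None,fx=2.6,fy=2.6,interpolation=cv2.INTER_CUBIC))
    else: cv2.imwrite("pics/c1.png",cv2.resize(p["img"][130:280,160:420,::-1],None,fx=3,fy=3,interpolation=cv2.INTER_CUBIC))
E
```

```text
side lower 5472 zmin/max [-0.003  0.011  0.074]
   0.064 0.074 636 [ 0.5448 -0.0129  0.0693] (array([496.2, -31.3]), array([232.8, 108.8]), 24.3)
   0.074 0.09 55 [ 0.5472 -0.0095  0.0787] (array([546.1, -10.6]), array([92.4, 41. ]), -10.6)
   0.006 0.018 1671 [ 0.5421 -0.0308  0.0118] (array([551.7,  10.8]), array([219.6, 172.9]), -12.8)
side top 2801 zmin/max [-0.003  0.011  0.032]
   0.02 0.03 1163 [ 0.5343 -0.3242  0.0258] (array([ 537.4, -322.5]), array([109.8,  61.6]), -16.9)
   0.029 0.036 129 [ 0.5612 -0.3302  0.0309] (array([ 539.3, -324.8]), array([96.2, 53.1]), -13.1)
side dust 2007 zmin/max [-0.004  0.002  0.044]
   0.008 0.06 788 [0.5335 0.3174 0.0305] (array([555.4, 319. ]), array([202.7,  50. ]), -18.9)
   0.036 0.05 325 [0.5204 0.3282 0.041 ] (array([522.5, 330.3]), array([123.2,  49.5]), -19.5)
top lower 5452 zmin/max [-0.004  0.007  0.074]
   0.064 0.074 589 [ 0.5476 -0.0064  0.0701] (array([548.1,  -6.7]), array([110.8,  56.1]), -12.7)
   0.074 0.09 63 [ 0.5444 -0.0086  0.078 ] (array([545.4,  -9.1]), array([102.7,  52.2]), -18.7)
   0.006 0.018 1730 [ 0.544  -0.0076  0.0124] (array([556.5,  -5.4]), array([262.5, 182.3]), 2.9)
top top 1649 zmin/max [-0.004  0.003  0.033]
   0.02 0.03 582 [ 0.5357 -0.3205  0.0263] (array([ 538.8, -321.6]), array([111.2,  56.6]), -16.6)
   0.029 0.036 118 [ 0.5489 -0.3251  0.0309] (array([ 538.6, -321.4]), array([107.9,  54.7]), -17.3)
top dust 2912 zmin/max [-0.004  0.002  0.047]
   0.008 0.06 816 [0.5306 0.3252 0.0373] (array([551.7, 321.6]), array([206.9,  44.8]), -19.8)
   0.036 0.05 560 [0.5188 0.3326 0.0424] (array([524. , 332.2]), array([132.4,  44.5]), -18.9)
```

View pics/c0.png

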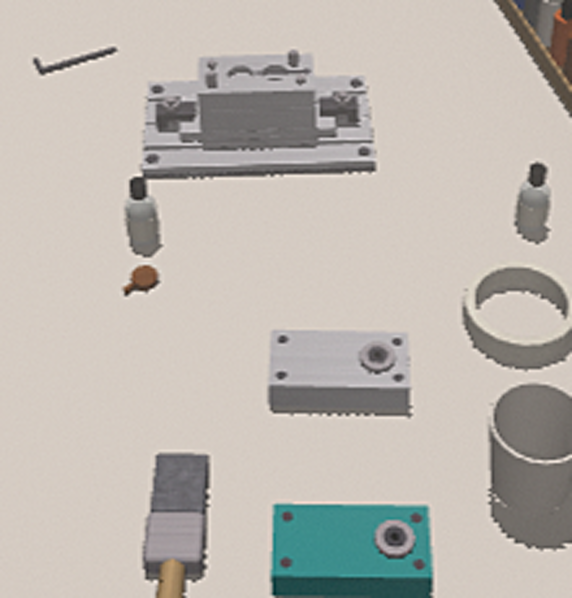

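View pics/c1.png

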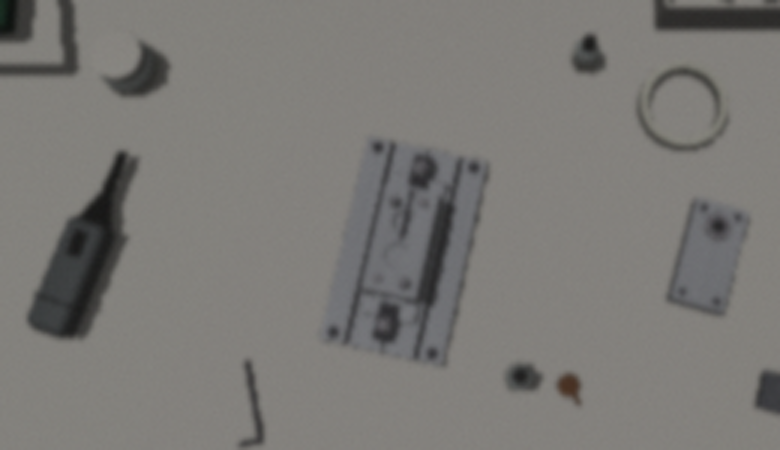

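The crops confirm it: the grey block at side (330,312), ring towards world +x, is the aluminium upper half and the teal one is a decoy. The runner and dowel layout put the lower half's +x roughly along world +x (yaw ≈ -12.7°). The duster is at about (516,333) mm with yaw ≈ -19°. I'll move over the duster now.

Request:
{"method": "send_rows", "body": {
  "series": [
    {"dx":36,"dy":-32,"grip":1},
    {"dx":36,"dy":-32},
    {"dx":36,"dy":-32},
    {"dx":36,"dy":-32},
    {"dx":36,"dy":-32},
    {"dx":36,"dy":-32},
    {"dx":36,"dy":-32},
    {"dx":36,"dy":-32},
    {"dx":36,"dy":-32},
    {"dx":25.5,"dy":-42},
    {"dx":25.5,"dy":-42},
    {"dx":25.5,"dy":-42},
    {"dx":25.5,"dy":-42},
    {"dx":25.5,"dy":-42},
    {"dx":25.5,"dy":-42},
    {"dx":25.5,"dy":-42},
    {"dx":25.5,"dy":-42},
    {"dx":25.5,"dy":-42},
    {"dx":25.5,"dy":-42},
    {"dx":25.5,"dy":-42}
  ],
  "force": 30
}}

```text
schema error: expected keys grip, dx, dy, dz, turn
```

Request:
{"method": "send_rows", "body": {
  "series": [
    {"turn":-0.145},
    {"turn":-0.145},
    {"turn":-0.145},
    {"turn":-0.145},
    {"turn":-0.145},
    {"turn":-0.145},
    {"turn":-0.145},
    {"turn":-0.145},
    {"turn":-0.145},
    {"turn":-0.145},
    {"turn":-0.145},
    {"turn":-0.145},
    {"turn":-0.145},
    {"turn":-0.145},
    {"turn":-0.145},
    {"turn":-0.145},
    {"turn":-0.125},
    {"turn":0}
  ]
}}

```text
schema error: expected keys grip, dx, dy, dz, turn
```

All keys are required in every row.

Request:
{"method": "send_rows", "body": {
  "series": [
    {"dx":36,"dy":-32,"dz":0,"turn":0,"grip":1},
    {"dx":36,"dy":-32,"dz":0,"turn":0,"grip":1},
    {"dx":36,"dy":-32,"dz":0,"turn":0,"grip":1},
    {"dx":36,"dy":-32,"dz":0,"turn":0,"grip":1},
    {"dx":36,"dy":-32,"dz":0,"turn":0,"grip":1},
    {"dx":36,"dy":-32,"dz":0,"turn":0,"grip":1},
    {"dx":36,"dy":-32,"dz":0,"turn":0,"grip":1},
    {"dx":36,"dy":-32,"dz":0,"turn":0,"grip":1},
    {"dx":36,"dy":-32,"dz":0,"turn":0,"grip":1},
    {"dx":25.5,"dy":-42,"dz":0,"turn":0,"grip":1},
    {"dx":25.5,"dy":-42,"dz":0,"turn":0,"grip":1},
    {"dx":25.5,"dy":-42,"dz":0,"turn":0,"grip":1},
    {"dx":25.5,"dy":-42,"dz":0,"turn":0,"grip":1},
    {"dx":25.5,"dy":-42,"dz":0,"turn":0,"grip":1},
    {"dx":25.5,"dy":-42,"dz":0,"turn":0,"grip":1},
    {"dx":25.5,"dy":-42,"dz":0,"turn":0,"grip":1},
    {"dx":25.5,"dy":-42,"dz":0,"turn":0,"grip":1},
    {"dx":25.5,"dy":-42,"dz":0,"turn":0,"grip":1},
    {"dx":25.5,"dy":-42,"dz":0,"turn":0,"grip":1},
    {"dx":25.5,"dy":-42,"dz":0,"turn":0,"grip":1}
  ],
  "force": 30
}}

```text
clock: 2.4
tool_pos: [0.5202, 0.3345, 0.2119]
eef_rot: [0.983, 0.182, 0.0, 0.0]
contact_force: [2.4, -0.3, -0.3]
opening: 1.0
```

Request:
{"method": "send_rows", "body": {
  "series": [
    {"dx":0,"dy":0,"dz":0,"turn":-0.145,"grip":1},
    {"dx":0,"dy":0,"dz":0,"turn":-0.145,"grip":1},
    {"dx":0,"dy":0,"dz":0,"turn":-0.145,"grip":1},
    {"dx":0,"dy":0,"dz":0,"turn":-0.145,"grip":1},
    {"dx":0,"dy":0,"dz":0,"turn":-0.145,"grip":1},
    {"dx":0,"dy":0,"dz":0,"turn":-0.145,"grip":1},
    {"dx":0,"dy":0,"dz":0,"turn":-0.145,"grip":1},
    {"dx":0,"dy":0,"dz":0,"turn":-0.145,"grip":1},
    {"dx":0,"dy":0,"dz":0,"turn":-0.145,"grip":1},
    {"dx":0,"dy":0,"dz":0,"turn":-0.145,"grip":1},
    {"dx":0,"dy":0,"dz":0,"turn":-0.145,"grip":1},
    {"dx":0,"dy":0,"dz":0,"turn":-0.145,"grip":1},
    {"dx":0,"dy":0,"dz":0,"turn":-0.145,"grip":1},
    {"dx":0,"dy":0,"dz":0,"turn":-0.145,"grip":1},
    {"dx":0,"dy":0,"dz":0,"turn":-0.145,"grip":1},
    {"dx":0,"dy":0,"dz":0,"turn":-0.145,"grip":1},
    {"dx":0,"dy":0,"dz":0,"turn":-0.125,"grip":1},
    {"dx":0,"dy":0,"dz":0,"turn":0,"grip":1}
  ]
}}

```text
clock: 4.2
tool_pos: [0.5203, 0.3321, 0.2115]
eef_rot: [0.165, 0.986, -0.0, -0.0]
contact_force: [1.2, -0.3, 0.0]
opening: 1.0
```

```bash
cat >> h.py <<'E'
def st():
    from plant import get_state
    from scipy.spatial.transform import Rotation as Ro
    s=get_state();M=Ro.from_quat(s["eef_rot"]).as_matrix()
    print("t",round(float(s["clock"]),2),"pos",np.round(s["tool_pos"]*1000,1),"yaw",round(np.degrees(np.arctan2(M[1,0],M[0,0])),2),"tilt",np.round(M[:2,2],3),"F",np.round(s["contact_force"],1),"M",np.round(s["moment"],2),"op",round(float(s["opening"])*88,1),"q",np.round(s["q"],2))
    return s,M
def go(target,M,pos): # world mm -> tool mm
    return np.round(M.T@(np.asarray(target)-np.asarray(pos)*1000),1)
E
python3 - <<'E'
from h import *
s,M=st(); print(go((516,333.5,6),M,s["tool_pos"]))
E
```

```text
t 4.2 pos [520.3 332.1 211.5] yaw 160.98 tilt [-0.001 -0.   ] F [ 1.2 -0.3  0. ] M [ 0.05 -0.18 -0.04] op 88.0 q [-0.24  0.77 -0.77  1.57  0.59  1.04  0.07]
[ 4.400e+00 -1.000e-01  2.055e+02]
```

Request:
{"method": "send_rows", "body": {
  "series": [
    {"dx":4,"dy":0,"dz":40,"turn":0,"grip":1},
    {"dx":0,"dy":0,"dz":40,"turn":0,"grip":1},
    {"dx":0,"dy":0,"dz":40,"turn":0,"grip":1},
    {"dx":0,"dy":0,"dz":40,"turn":0,"grip":1},
    {"dx":0,"dy":0,"dz":25,"turn":0,"grip":1},
    {"dx":0,"dy":0,"dz":15,"turn":0,"grip":1},
    {"dx":0,"dy":0,"dz":5,"turn":0,"grip":1},
    {"dx":0,"dy":0,"dz":0,"turn":0,"grip":1},
    {"dx":0,"dy":0,"dz":0,"turn":0,"grip":0.3},
    {"dx":0,"dy":0,"dz":0,"turn":0,"grip":0.3},
    {"dx":0,"dy":0,"dz":0,"turn":0,"grip":0.3},
    {"dx":0,"dy":0,"dz":0,"turn":0,"grip":0.3},
    {"dx":0,"dy":0,"dz":0,"turn":0,"grip":0.3},
    {"dx":0,"dy":0,"dz":0,"turn":0,"grip":0.3}
  ],
  "force": 30
}}

```text
clock: 5.6
tool_pos: [0.5166, 0.3343, 0.0071]
eef_rot: [0.165, 0.986, 0.001, 0.0]
contact_force: [-0.2, 0.7, 0.9]
opening: 0.493
```

```bash
python3 - <<'E'
from h import *
s,M=st()
E
```

```text
t 5.6 pos [516.6 334.3   7.1] yaw 160.99 tilt [0.001 0.001] F [-0.2  0.7  0.9] M [ 0.04 -0.27 -0.03] op 43.4 q [-0.33  1.02 -0.58  1.71  0.84  0.68 -0.14]
```

Request:
{"method": "send_rows", "body": {
  "series": [
    {"dx":0,"dy":0,"dz":-15,"turn":0,"grip":0.3},
    {"dx":0,"dy":0,"dz":-30,"turn":0,"grip":0.3},
    {"dx":0,"dy":0,"dz":-40,"turn":0,"grip":0.3},
    {"dx":0,"dy":0,"dz":-15,"turn":0,"grip":0.3},
    {"dx":0,"dy":0,"dz":0,"turn":0,"grip":0.3},
    {"dx":0,"dy":0,"dz":0,"turn":0,"grip":0.3}
  ]
}}

```text
clock: 6.2
tool_pos: [0.5159, 0.3326, 0.1058]
eef_rot: [0.165, 0.986, -0.001, -0.0]
contact_force: [0.5, -0.1, -4.1]
opening: 0.496
```

```bash
python3 - <<'E'
from h import *
from plant import *
import pickle
s,M=st()
for n in("side","top"):
    p=snapshot(n);pickle.dump(p,open(n+"1.pkl","wb"))
    X=cloud(p)
    g=(X[...,2]>.105)&(X[...,2]<.155)&(X[...,0]>.58)&(X[...,0]<.72)&(X[...,1]>.22)&(X[...,1]<.4)
    Q=X[g]; 
    d=(Q[:,:2]-s["tool_pos"][:2])@np.array([np.cos(np.radians(-19)),np.sin(np.radians(-19))])
    l=(Q[:,:2]-s["tool_pos"][:2])@np.array([-np.sin(np.radians(-19)),np.cos(np.radians(-19))])
    print(n,len(Q),"max along",d.max() if len(d) else 0)
    for a in np.arange(.06,.15,.02):
        m=(d>a)&(d<a+.02)
        if m.any(): print(round(a,2),m.sum(),np.round(l[m].mean()*1e3,1),np.round([l[m].min()*1e3,l[m].max()*1e3],1),np.round([Q[m,2].min()*1e3,Q[m,2].max()*1e3],1))
p=pickle.load(open("side1.pkl","rb"))
cv2.imwrite("pics/s1.png",cv2.resize(p["img"][60:260,180:400,::-1],None,fx=3,fy=3,interpolation=cv2.INTER_CUBIC))
E
```

```text
t 6.2 pos [515.9 332.6 105.8] yaw 160.98 tilt [-0.001 -0.002] F [ 0.5 -0.1 -4.1] M [ 0.01 -0.15  0.01] op 43.6 q [-0.28  0.89 -0.68  1.67  0.72  0.85 -0.04]
side 144 max along 0.14187341668900363
0.06 33 -6.4 [-18.3   8.2] [108.1 135.4]
0.08 44 -4.8 [-13.    9.6] [109.8 129.3]
0.1 35 -3.2 [-8.7  5.6] [114.4 127.5]
0.12 28 -4.4 [-9.2  0.3] [114.4 125.9]
0.14 4 -2.1 [-6.2  2.1] [115.9 123.9]
top 33 max along 0.1411157633431867
0.1 2 -3.4 [-6.3 -0.5] [125.3 126.8]
0.12 28 -2.1 [-7.6  4.5] [119.4 131. ]
0.14 3 -0.2 [-4.7  3.5] [120.5 123.6]
```

View pics/s1.png

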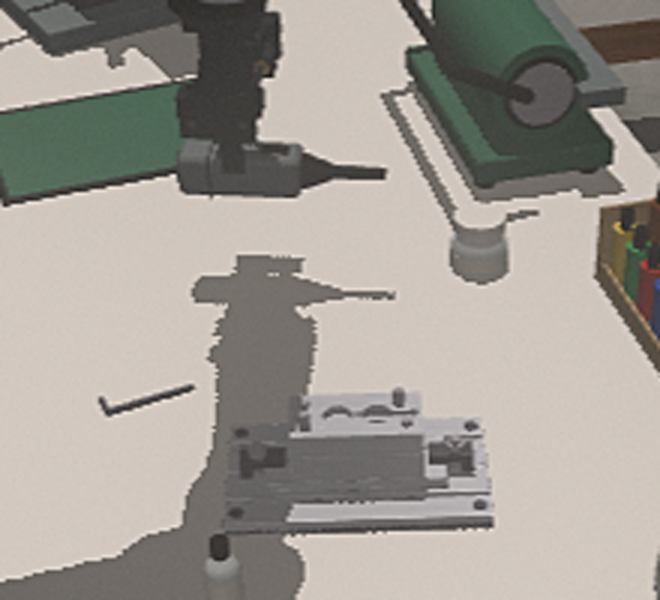

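Request:
{"method": "send_rows", "body": {
  "series": [
    {"dx":0,"dy":0,"dz":0,"turn":0.08,"grip":0.3},
    {"dx":0,"dy":0,"dz":0,"turn":0.14,"grip":0.3},
    {"dx":0,"dy":0,"dz":0,"turn":0.14,"grip":0.3},
    {"dx":0,"dy":0,"dz":0,"turn":0.14,"grip":0.3},
    {"dx":0,"dy":0,"dz":0,"turn":0.14,"grip":0.3},
    {"dx":0,"dy":0,"dz":0,"turn":0.14,"grip":0.3},
    {"dx":0,"dy":0,"dz":0,"turn":0.14,"grip":0.3},
    {"dx":0,"dy":0,"dz":0,"turn":0.14,"grip":0.3},
    {"dx":0,"dy":0,"dz":0,"turn":0.14,"grip":0.3},
    {"dx":0,"dy":0,"dz":0,"turn":0.14,"grip":0.3},
    {"dx":0,"dy":0,"dz":0,"turn":0.121,"grip":0.3},
    {"dx":-20,"dy":17,"dz":0,"turn":0,"grip":0.3},
    {"dx":-20,"dy":17,"dz":0,"turn":0,"grip":0.3},
    {"dx":-20,"dy":17,"dz":0,"turn":0,"grip":0.3},
    {"dx":-20,"dy":17,"dz":0,"turn":0,"grip":0.3},
    {"dx":-20,"dy":17,"dz":0,"turn":0,"grip":0.3},
    {"dx":-13,"dy":12,"dz":0,"turn":0,"grip":0.3},
    {"dx":-5,"dy":4,"dz":0,"turn":0,"grip":0.3},
    {"dx":0,"dy":0,"dz":0,"turn":0,"grip":0.3},
    {"dx":0,"dy":0,"dz":0,"turn":0,"grip":0.3}
  ]
}}

```text
clock: 8.3
tool_pos: [0.5879, 0.1984, 0.1066]
eef_rot: [0.78, 0.625, 0.0, -0.001]
contact_force: [0.3, 1.0, -3.5]
opening: 0.492
```

```bash
python3 - <<'E'
from h import *
from plant import *
import pickle
s,M=st(); print(go((591.2,189.1,58),M,s["tool_pos"]))
p=snapshot("side");pickle.dump(p,open("side2.pkl","wb"))
c=np.array([547,-7,70.])/1000
for X in (c,s["tool_pos"]+[0,0,0]): print(proj(p,X))
cv2.imwrite("pics/s2.png",cv2.resize(p["img"][60:260,180:400,::-1],None,fx=3,fy=3,interpolation=cv2.INTER_CUBIC))
E
```

```text
t 8.3 pos [587.9 198.4 106.6] yaw 77.4 tilt [-0.001  0.002] F [ 0.3  1.  -3.5] M [ 0.03 -0.08 -0.01] op 43.3 q [-0.22  0.83 -0.33  1.66  0.38  0.71 -0.95]
[-8.4  5.3 48.6]
[297.93327166 197.86115175]
[294.36674016 139.99138896]
```

View pics/s2.png

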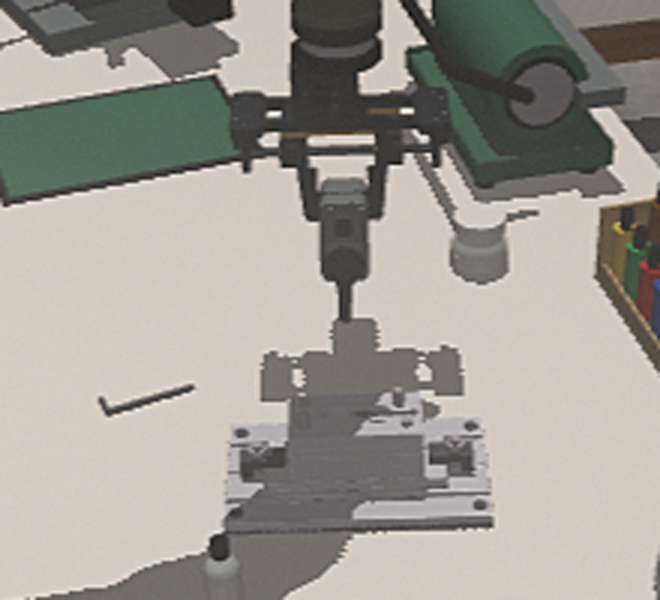

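Request:
{"method": "send_rows", "body": {
  "series": [
    {"dx":-4,"dy":3,"dz":12,"turn":0,"grip":0.3},
    {"dx":-4,"dy":2,"dz":16,"turn":0,"grip":0.3},
    {"dx":0,"dy":0,"dz":14,"turn":0,"grip":0.3},
    {"dx":0,"dy":0,"dz":6,"turn":0,"grip":0.3},
    {"dx":0,"dy":0,"dz":0,"turn":0,"grip":0.3},
    {"dx":0,"dy":0,"dz":0,"turn":0,"grip":0.3}
  ]
}}

```text
clock: 8.95
tool_pos: [0.592, 0.1882, 0.0589]
eef_rot: [0.781, 0.625, 0.0, -0.0]
contact_force: [0.5, 0.3, -2.8]
opening: 0.491
```

```bash
python3 - <<'E'
from h import *
from plant import *
import pickle
s,M=st()
d=-M[:,0]; n=s["tool_pos"]+d*.141; n[2]+=.014
c=np.array([547,-7,70.])/1000;v=c-n
print("tip",n,"dist",np.linalg.norm(v),"angle",np.degrees(np.arccos(v@d/np.linalg.norm(v))))
for k in("side","top"):
    p=snapshot(k);pickle.dump(p,open(k+"3.pkl","wb"))
    print(k,"c,n px",proj(p,c),proj(p,n))
    a,b=np.round(proj(p,c)).astype(int)
    cv2.imwrite(f"pics/{k}3.png",cv2.resize(p["img"][b-70:b+70,a-75:a+75,::-1],None,fx=5,fy=4,interpolation=cv2.INTER_CUBIC)); print("crop origin",a-75,b-70)
E
```

```text
t 8.95 pos [592.  188.2  58.9] yaw 77.32 tilt [0.    0.001] F [ 0.5  0.3 -2.8] M [ 0.02 -0.13 -0.06] op 43.2 q [-0.22  0.9  -0.3   1.69  0.41  0.62 -0.97]
tip [0.56109785 0.05062353 0.07282703] dist 0.05939034221621738 angle 2.8986604730787193
side c,n px [297.93327166 197.86115175] [297.94033072 182.54785319]
crop origin 223 128
top c,n px [293.26730774 209.67002933] [273.84951097 204.91812719]
crop origin 218 140
```

View pics/side3.png

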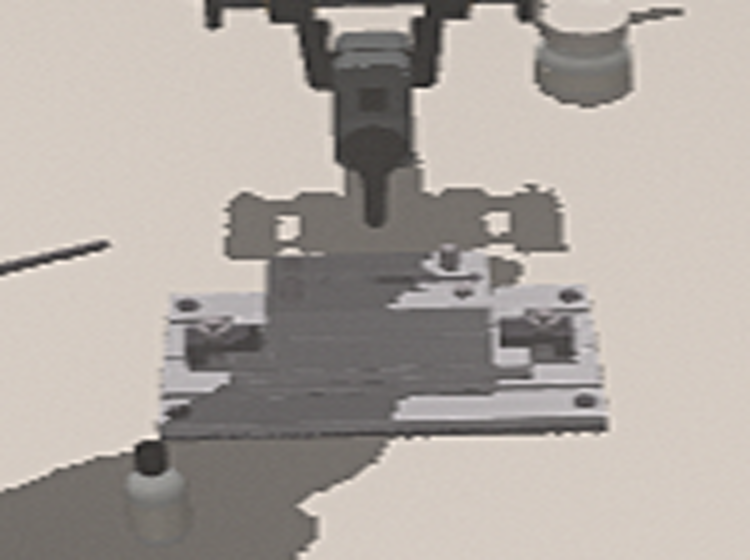

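View pics/top3.png

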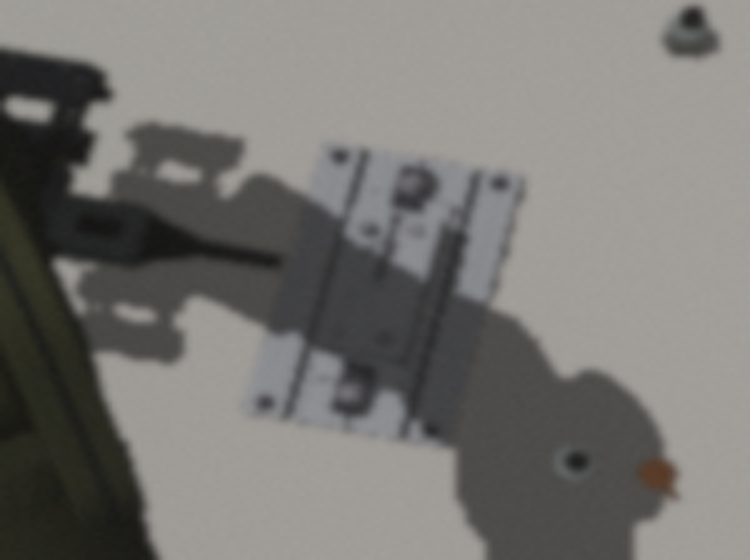

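The nozzle tip is at side px (298,183), just outside the block's back edge. It points across the middle of the face from ~59 mm at ~3°. I'll trim 2 mm down and hold.

Request:
{"method": "send_rows", "body": {
  "series": [
    {"dx":0,"dy":0,"dz":2,"turn":0,"grip":0.3},
    {"dx":0,"dy":0,"dz":0,"turn":0,"grip":0.3},
    {"dx":0,"dy":0,"dz":0,"turn":0,"grip":0.3},
    {"dx":0,"dy":0,"dz":0,"turn":0,"grip":0.3},
    {"dx":0,"dy":0,"dz":0,"turn":0,"grip":0.3},
    {"dx":0,"dy":0,"dz":0,"turn":0,"grip":0.3},
    {"dx":0,"dy":0,"dz":0,"turn":0,"grip":0.3},
    {"dx":0,"dy":0,"dz":0,"turn":0,"grip":0.3},
    {"dx":0,"dy":0,"dz":0,"turn":0,"grip":0.3},
    {"dx":0,"dy":0,"dz":0,"turn":0,"grip":0.3},
    {"dx":0,"dy":0,"dz":0,"turn":0,"grip":0.3},
    {"dx":0,"dy":0,"dz":0,"turn":0,"grip":0.3},
    {"dx":0,"dy":0,"dz":0,"turn":0,"grip":0.3},
    {"dx":0,"dy":0,"dz":0,"turn":0,"grip":0.3},
    {"dx":0,"dy":0,"dz":0,"turn":0,"grip":0.3},
    {"dx":0,"dy":0,"dz":0,"turn":0,"grip":0.3},
    {"dx":0,"dy":0,"dz":0,"turn":0,"grip":0.3}
  ]
}}

```text
clock: 10.75
tool_pos: [0.592, 0.1875, 0.0568]
eef_rot: [0.781, 0.624, 0.0, 0.0]
contact_force: [-0.5, -0.0, -4.4]
opening: 0.492
```

Request:
{"method": "send_rows", "body": {
  "series": [
    {"dx":0,"dy":0,"dz":-20,"turn":0,"grip":0.3},
    {"dx":10,"dy":-8,"dz":-30,"turn":0,"grip":0.3},
    {"dx":20,"dy":-17,"dz":0,"turn":0,"grip":0.3},
    {"dx":25,"dy":-21,"dz":0,"turn":0,"grip":0.3},
    {"dx":25,"dy":-21,"dz":0,"turn":0,"grip":0.3},
    {"dx":25,"dy":-21,"dz":0,"turn":0,"grip":0.3},
    {"dx":21,"dy":-17,"dz":0,"turn":0,"grip":0.3},
    {"dx":0,"dy":0,"dz":0,"turn":-0.1,"grip":0.3},
    {"dx":0,"dy":0,"dz":0,"turn":-0.14,"grip":0.3},
    {"dx":0,"dy":0,"dz":0,"turn":-0.14,"grip":0.3},
    {"dx":0,"dy":0,"dz":0,"turn":-0.14,"grip":0.3},
    {"dx":0,"dy":0,"dz":0,"turn":-0.14,"grip":0.3},
    {"dx":0,"dy":0,"dz":0,"turn":-0.14,"grip":0.3},
    {"dx":0,"dy":0,"dz":0,"turn":-0.14,"grip":0.3},
    {"dx":0,"dy":0,"dz":0,"turn":-0.14,"grip":0.3},
    {"dx":0,"dy":0,"dz":0,"turn":-0.14,"grip":0.3},
    {"dx":0,"dy":0,"dz":0,"turn":-0.14,"grip":0.3},
    {"dx":0,"dy":0,"dz":0,"turn":-0.1,"grip":0.3},
    {"dx":0,"dy":0,"dz":0,"turn":0,"grip":0.3},
    {"dx":0,"dy":0,"dz":0,"turn":0,"grip":0.3}
  ]
}}

```text
clock: 12.75
tool_pos: [0.5174, 0.3332, 0.1067]
eef_rot: [0.167, 0.986, -0.0, -0.0]
contact_force: [-0.4, -0.3, -3.4]
opening: 0.497
```

```bash
python3 - <<'E'
from h import *
s,M=st(); print(go((517,333.5,8.5),M,s["tool_pos"]))
E
```

```text
t 12.75 pos [517.4 333.2 106.7] yaw 160.77 tilt [-0. -0.] F [-0.4 -0.3 -3.4] M [ 0.09 -0.14  0.01] op 43.7 q [-0.28  0.89 -0.69  1.67  0.72  0.85 -0.05]
[ 0.5  0.2 98.2]
```

Request:
{"method": "send_rows", "body": {
  "series": [
    {"dx":0,"dy":0,"dz":25,"turn":0,"grip":0.3},
    {"dx":0,"dy":0,"dz":35,"turn":0,"grip":0.3},
    {"dx":0,"dy":0,"dz":20,"turn":0,"grip":0.3},
    {"dx":0,"dy":0,"dz":10,"turn":0,"grip":0.3},
    {"dx":0,"dy":0,"dz":6,"turn":0,"grip":0.3},
    {"dx":0,"dy":0,"dz":2,"turn":0,"grip":0.3},
    {"dx":0,"dy":0,"dz":1,"turn":0,"grip":0.3},
    {"dx":0,"dy":0,"dz":1,"turn":0,"grip":0.3},
    {"dx":0,"dy":0,"dz":0,"turn":0,"grip":0.3},
    {"dx":0,"dy":0,"dz":0,"turn":0,"grip":0.3}
  ]
}}

```text
clock: 13.75
tool_pos: [0.5176, 0.3337, 0.0073]
eef_rot: [0.166, 0.986, 0.0, 0.0]
contact_force: [-0.3, 0.3, -3.9]
opening: 0.492
```

```bash
python3 - <<'E'
from h import *
s,M=st()
E
```

```text
t 13.75 pos [517.6 333.7   7.3] yaw 160.92 tilt [0.001 0.   ] F [-0.3  0.3 -3.9] M [ 0.03 -0.06 -0.02] op 43.3 q [-0.33  1.02 -0.59  1.71  0.85  0.69 -0.15]
```

Force still shows the weight, so I'll go down a little more until it touches, then open and rise.

Request:
{"method": "send_rows", "body": {
  "series": [
    {"dx":0,"dy":0,"dz":1,"turn":0,"grip":0.3},
    {"dx":0,"dy":0,"dz":0.5,"turn":0,"grip":0.3},
    {"dx":0,"dy":0,"dz":0,"turn":0,"grip":0.3}
  ]
}}

```text
clock: 14.05
tool_pos: [0.5177, 0.3337, 0.007]
eef_rot: [0.166, 0.986, 0.0, 0.001]
contact_force: [-2.2, -2.0, 7.5]
opening: 0.499
```

```bash
python3 - <<'E'
from h import *
s,M=st()
E
```

```text
t 14.05 pos [517.7 333.7   7. ] yaw 160.93 tilt [ 0.001 -0.   ] F [-2.2 -2.   7.5] M [-0.53  0.3   0.03] op 43.9 q [-0.33  1.02 -0.59  1.71  0.85  0.69 -0.15]
```

Request:
{"method": "send_rows", "body": {
  "series": [
    {"dx":0,"dy":0,"dz":0,"turn":0,"grip":1},
    {"dx":0,"dy":0,"dz":0,"turn":0,"grip":1},
    {"dx":0,"dy":0,"dz":0,"turn":0,"grip":1},
    {"dx":0,"dy":0,"dz":0,"turn":0,"grip":1},
    {"dx":0,"dy":0,"dz":-10,"turn":0,"grip":1},
    {"dx":0,"dy":0,"dz":-25,"turn":0,"grip":1},
    {"dx":0,"dy":0,"dz":-40,"turn":0,"grip":1},
    {"dx":0,"dy":0,"dz":-40,"turn":0,"grip":1},
    {"dx":0,"dy":0,"dz":-40,"turn":0,"grip":1}
  ]
}}

```text
clock: 14.95
tool_pos: [0.517, 0.3335, 0.1624]
eef_rot: [0.165, 0.986, 0.0, -0.0]
contact_force: [0.8, -0.1, 0.2]
opening: 0.998
```

Request:
{"method": "send_rows", "body": {
  "series": [
    {"dx":-8,"dy":-20,"dz":0,"turn":0,"grip":1},
    {"dx":-16,"dy":-42,"dz":0,"turn":0,"grip":1},
    {"dx":-16,"dy":-43,"dz":0,"turn":0,"grip":1},
    {"dx":-16,"dy":-43,"dz":0,"turn":0,"grip":1},
    {"dx":-16,"dy":-43,"dz":0,"turn":0,"grip":1},
    {"dx":-16,"dy":-43,"dz":0,"turn":0,"grip":1},
    {"dx":-16,"dy":-43,"dz":0,"turn":0,"grip":1},
    {"dx":-16,"dy":-43,"dz":0,"turn":0,"grip":1},
    {"dx":-16,"dy":-43,"dz":0,"turn":0,"grip":1},
    {"dx":-16,"dy":-43,"dz":0,"turn":0,"grip":1},
    {"dx":-16,"dy":-43,"dz":0,"turn":0,"grip":1},
    {"dx":-16,"dy":-43,"dz":0,"turn":0,"grip":1},
    {"dx":-16,"dy":-43,"dz":0,"turn":0,"grip":1},
    {"dx":-16,"dy":-43,"dz":0,"turn":-0.02,"grip":1},
    {"dx":-16,"dy":-35,"dz":0,"turn":-0.02,"grip":1},
    {"dx":0,"dy":0,"dz":0,"turn":0,"grip":1},
    {"dx":0,"dy":0,"dz":0,"turn":0,"grip":1}
  ]
}}

```text
clock: 16.65
tool_pos: [0.5368, -0.322, 0.1605]
eef_rot: [0.147, 0.989, 0.0, 0.0]
contact_force: [0.2, 0.9, 0.0]
opening: 1.0
```

```bash
python3 - <<'E'
from h import *
from plant import *
import pickle
s,M=st(); print(go((537.5,-321.5,7),M,s["tool_pos"]))
p=snapshot("top");X=cloud(p);pickle.dump(p,open("top4.pkl","wb"))
Q=X[160:256,150:340].reshape(-1,3);Q=Q[~np.isnan(Q[:,0])]
D=Q[(Q[:,1]>.2)&(Q[:,2]>.008)&(Q[:,2]<.06)&(Q[:,0]<.66)];print("duster",rect(D),np.percentile(D[:,2],99))
L=Q[(Q[:,1]<.1)&(Q[:,1]>-.1)&(Q[:,2]>.064)&(Q[:,2]<.074)];print("lower",rect(L),L.mean(0),len(L))
p=snapshot("side");X=cloud(p);pickle.dump(p,open("side4.pkl","wb"))
cv2.imwrite("pics/s4.png",p["img"][:,:,::-1])
E
```

```text
t 16.65 pos [ 536.8 -322.   160.5] yaw 163.1 tilt [0.    0.001] F [0.2 0.9 0. ] M [ 0.1  -0.11 -0.02] op 88.0 q [ 0.89  0.87 -0.83  1.59  0.72  1.01  1.12]
[ -0.5   0.6 153.5]
duster (array([560.9, 311.3]), array([219.8,  54. ]), -26.8) 0.048032656615006865
lower (array([547.8,  -6.6]), array([110.5,  56. ]), -12.4) [ 0.54666661 -0.0064836   0.07011996] 582
```

View pics/s4.png

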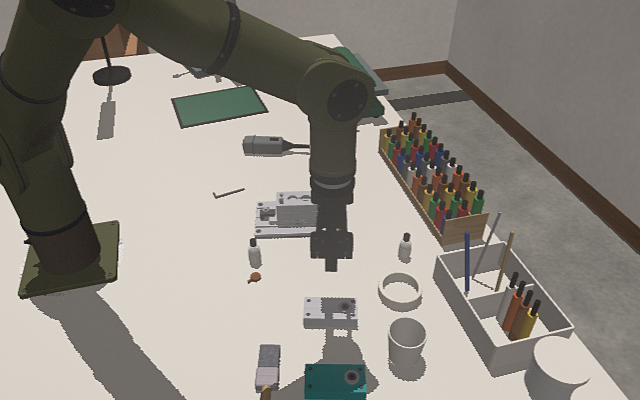

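```bash
python3 - <<'E'
import pickle
from h import *
for n,(a,b,c,d) in (("side",(300,355,370,400)),("top",(430,203,464,252))):
    p=pickle.load(open(n+"0.pkl","rb"));Q=cloud(p)[b:d,a:c].reshape(-1,3);Q=Q[(Q[:,2]>.02)&(Q[:,2]<.036)]
    print(n,rect(Q),Q.min(0),Q.max(0))
# edges of aluminium block / lower via image in top cam: project model & compare
E
```

```text
side (array([ 500.2, -478.6]), array([109.6,  60.5]), -15.1) [ 0.44117274 -0.52027956  0.02003391] [ 0.55974328 -0.4370867   0.03466591]
top (array([ 501.8, -477.5]), array([110.4,  57.6]), -15.3) [ 0.44304851 -0.51899314  0.02018325] [ 0.56121813 -0.43634227  0.03597983]
```

Request:
{"method": "send_rows", "body": {
  "series": [
    {"dx":0,"dy":0,"dz":30,"turn":0,"grip":0.82},
    {"dx":0,"dy":0,"dz":40,"turn":0,"grip":0.82},
    {"dx":0,"dy":0,"dz":30,"turn":0,"grip":0.82},
    {"dx":0,"dy":0,"dz":10,"turn":0,"grip":0.82},
    {"dx":0,"dy":0,"dz":0,"turn":0,"grip":0.82}
  ]
}}

```text
clock: 17.25
tool_pos: [0.5368, -0.3198, 0.0497]
eef_rot: [0.145, 0.989, 0.001, -0.001]
contact_force: [-0.2, -0.3, -0.1]
opening: 0.822
```

```bash
python3 - <<'E'
from h import *
from plant import *
s,M=st(); print(go((537.5,-321.5,4),M,s["tool_pos"]))
p=snapshot("side");cv2.imwrite("pics/s5.png",cv2.resize(p["img"][230:400,240:440,::-1],None,fx=3.5,fy=3.5,interpolation=cv2.INTER_CUBIC))
E
```

```text
t 17.25 pos [ 536.8 -319.8   49.7] yaw 163.36 tilt [-0.002  0.001] F [-0.2 -0.3 -0.1] M [ 0.07 -0.12  0.02] op 72.3 q [ 0.85  1.   -0.73  1.66  0.86  0.83  1.01]
[-1.2 -1.4 45.7]
```

View pics/s5.png

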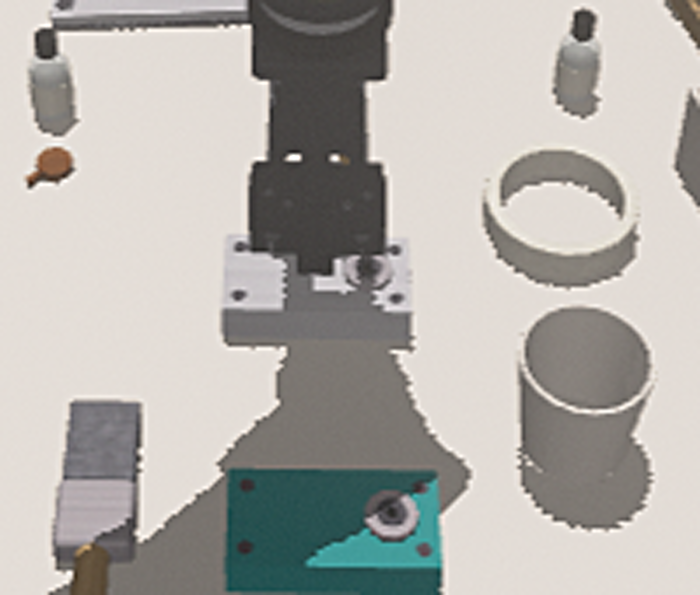

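Request:
{"method": "send_rows", "body": {
  "series": [
    {"dx":-1,"dy":-1.4,"dz":15,"turn":0,"grip":0.82},
    {"dx":0,"dy":0,"dz":18,"turn":0,"grip":0.82},
    {"dx":0,"dy":0,"dz":10,"turn":0,"grip":0.82},
    {"dx":0,"dy":0,"dz":3,"turn":0,"grip":0.82},
    {"dx":0,"dy":0,"dz":0,"turn":0,"grip":0.82},
    {"dx":0,"dy":0,"dz":0,"turn":0,"grip":0.82}
  ],
  "force": 20
}}

```text
clock: 17.9
tool_pos: [0.538, -0.3232, 0.0046]
eef_rot: [0.146, 0.989, 0.0, 0.0]
contact_force: [0.0, 0.2, -0.3]
opening: 0.819
```

```bash
python3 - <<'E'
from h import *
s,M=st()
E
```

```text
t 17.9 pos [ 538.  -323.2    4.6] yaw 163.23 tilt [ 0.001 -0.   ] F [ 0.   0.2 -0.3] M [ 0.09 -0.13 -0.04] op 72.1 q [ 0.83  1.06 -0.69  1.67  0.92  0.77  0.97]
```

Close gently, then firm up.

Request:
{"method": "send_rows", "body": {
  "series": [
    {"dx":0,"dy":0,"dz":0,"turn":0,"grip":0.5},
    {"dx":0,"dy":0,"dz":0,"turn":0,"grip":0.5},
    {"dx":0,"dy":0,"dz":0,"turn":0,"grip":0.5},
    {"dx":0,"dy":0,"dz":0,"turn":0,"grip":0.5}
  ],
  "force": 20
}}

```text
clock: 18.3
tool_pos: [0.5378, -0.3233, 0.0046]
eef_rot: [0.146, 0.989, -0.0, 0.0]
contact_force: [0.0, 0.4, 0.1]
opening: 0.508
```

Request:
{"method": "send_rows", "body": {
  "series": [
    {"dx":0,"dy":0,"dz":0,"turn":0,"grip":0.4},
    {"dx":0,"dy":0,"dz":0,"turn":0,"grip":0.4}
  ],
  "force": 55
}}

```text
clock: 18.5
tool_pos: [0.5377, -0.3232, 0.0044]
eef_rot: [0.146, 0.989, -0.0, 0.0]
contact_force: [-0.2, 0.2, 0.7]
opening: 0.401
```

```bash
python3 - <<'E'
from h import *
s,M=st()
E
```

```text
t 18.5 pos [ 537.7 -323.2    4.4] yaw 163.22 tilt [ 0. -0.] F [-0.2  0.2  0.7] M [-0.02 -0.14  0.02] op 35.3 q [ 0.83  1.06 -0.68  1.67  0.92  0.77  0.97]
```

```bash
python3 - <<'E'
from h import *
from plant import *
import pickle
for k,b in(("side",(230,400,240,440)),("top",(170,290,340,500))):
    p=snapshot(k);pickle.dump(p,open(k+"6.pkl","wb"));cv2.imwrite(f"pics/{k}6.png",cv2.resize(p["img"][b[0]:b[1],b[2]:b[3],::-1],None,fx=3.5,fy=3.5,interpolation=cv2.INTER_CUBIC))
E
```

```text
(no output)
```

View pics/side6.png

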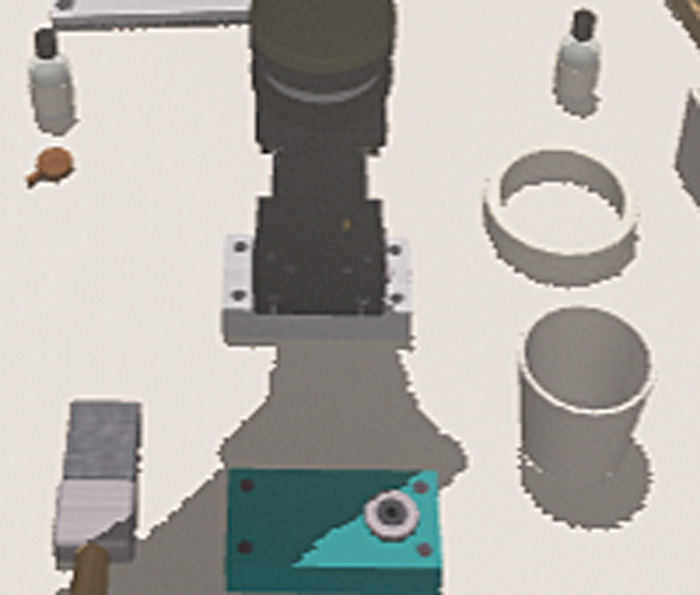

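View pics/top6.png

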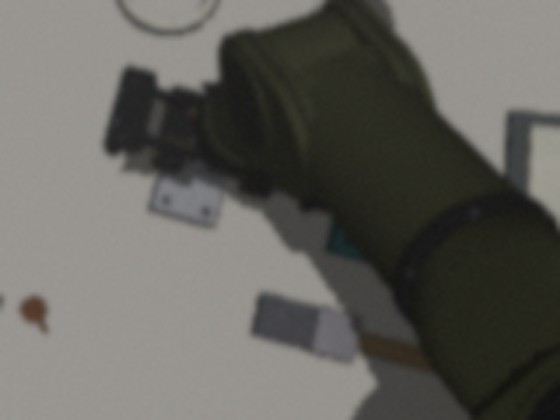

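```bash
python3 - <<'E'
from h import *
import pickle
p=pickle.load(open("side6.pkl","rb"));X=cloud(p)*1000
for v in range(290,332,4): print(v,[tuple(np.round(X[v,u]).astype(int)) for u in (318,330,342)])
q=pickle.load(open("side0.pkl","rb"));Y=cloud(q)*1000
p=pickle.load(open("side4.pkl","rb"));X=cloud(p)*1000
print("side4 at TCP z160 open 88")
for v in range(240,276,4): print(v,[tuple(np.round(X[v,u]).astype(int)) for u in (318,330,342)])
E
```

```text
290 [(np.int64(504), np.int64(-350), np.int64(121)), (np.int64(523), np.int64(-365), np.int64(131)), (np.int64(542), np.int64(-377), np.int64(138))]
294 [(np.int64(502), np.int64(-358), np.int64(119)), (np.int64(523), np.int64(-365), np.int64(120)), (np.int64(540), np.int64(-384), np.int64(136))]
298 [(np.int64(495), np.int64(-384), np.int64(139)), (np.int64(516), np.int64(-389), np.int64(138)), (np.int64(537), np.int64(-395), np.int64(138))]
302 [(np.int64(492), np.int64(-393), np.int64(140)), (np.int64(513), np.int64(-398), np.int64(139)), (np.int64(534), np.int64(-403), np.int64(137))]
306 [(np.int64(490), np.int64(-401), np.int64(139)), (np.int64(511), np.int64(-406), np.int64(137)), (np.int64(531), np.int64(-413), np.int64(139))]
310 [(np.int64(489), np.int64(-406), np.int64(133)), (np.int64(509), np.int64(-412), np.int64(134)), (np.int64(529), np.int64(-419), np.int64(136))]
314 [(np.int64(491), np.int64(-397), np.int64(111)), (np.int64(510), np.int64(-409), np.int64(119)), (np.int64(531), np.int64(-415), np.int64(120))]
318 [(np.int64(491), np.int64(-397), np.int64(100)), (np.
[... 1176 characters left out ...]
-394), np.int64(256)), (np.int64(510), np.int64(-402), np.int64(259)), (np.int64(530), np.int64(-406), np.int64(258))]
260 [(np.int64(556), np.int64(-158), np.int64(-2)), (np.int64(518), np.int64(-377), np.int64(223)), (np.int64(610), np.int64(-173), np.int64(-1))]
264 [(np.int64(553), np.int64(-170), np.int64(-2)), (np.int64(519), np.int64(-375), np.int64(211)), (np.int64(606), np.int64(-188), np.int64(1))]
268 [(np.int64(549), np.int64(-184), np.int64(-1)), (np.int64(519), np.int64(-375), np.int64(201)), (np.int64(602), np.int64(-199), np.int64(0))]
272 [(np.int64(546), np.int64(-196), np.int64(0)), (np.int64(572), np.int64(-205), np.int64(2)), (np.int64(598), np.int64(-211), np.int64(0))]
```

```bash
python3 - <<'E'
from h import *
import pickle
p=pickle.load(open("side3.pkl","rb"));X=cloud(p)*1000
I=p["img"]
# fingers crop (300-330,20-90)/(415-440,..) -> u=223+x/5, v=128+y/4
for u in (284,286,288,290,306,308,310):
    print(u,[tuple(int(z) for z in np.round(X[v,u])) for v in range(130,154,3)])
E
python3 - <<'E'
import sys;sys.path.insert(0,'.')
import cv2,pickle
p=pickle.load(open("side3.pkl","rb"))
cv2.imwrite("pics/s3b.png",cv2.resize(p["img"][90:190,255:340,::-1],None,fx=7,fy=6,interpolation=cv2.INTER_CUBIC))
E
```

```text
284 [(554, 164, 163), (553, 162, 155), (557, 185, 132), (556, 182, 125), (557, 189, 111), (556, 185, 104), (583, 332, -2), (579, 314, -1)]
286 [(613, 436, -2), (564, 192, 136), (563, 186, 131), (562, 183, 123), (563, 189, 110), (561, 182, 105), (560, 182, 96), (584, 309, 2)]
288 [(618, 428, 1), (571, 199, 131), (569, 189, 128), (568, 187, 120), (567, 185, 112), (567, 185, 103), (567, 187, 91), (591, 312, -1)]
290 [(624, 426, 2), (620, 410, 0), (616, 392, 0), (583, 232, 90), (579, 213, 93), (576, 204, 89), (572, 186, 91), (568, 169, 93)]
306 [(674, 416, -1), (619, 189, 129), (616, 178, 127), (615, 173, 120), (615, 176, 109), (614, 173, 101), (613, 168, 95), (644, 296, -1)]
308 [(615, 150, 161), (620, 173, 138), (621, 175, 128), (621, 178, 116), (620, 175, 109), (620, 173, 100), (620, 175, 90), (649, 293, 1)]
310 [(620, 147, 162), (625, 169, 140), (626, 173, 128), (626, 173, 118), (626, 174, 109), (625, 173, 99), (624, 169, 92), (655, 291, 1)]
```

View pics/s3b.png

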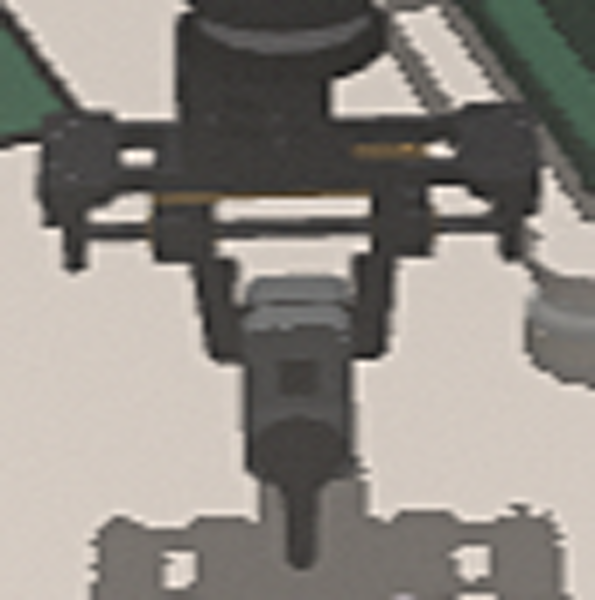

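The fingertips show in the pictures at ~z 87 when the reported TCP is at 58, so the real tips are ~30 mm above the reported TCP. The duster was held by its top edge, and the jaws have just closed above the mould block without touching it. I'll reopen and go lower, feeling for contact.

Request:
{"method": "send_rows", "body": {
  "series": [
    {"dx":0,"dy":0,"dz":0,"turn":0,"grip":0.84},
    {"dx":0,"dy":0,"dz":0,"turn":0,"grip":0.84},
    {"dx":0,"dy":0,"dz":0,"turn":0,"grip":0.84},
    {"dx":0,"dy":0,"dz":0,"turn":0,"grip":0.84},
    {"dx":0,"dy":0,"dz":5,"turn":0,"grip":0.84},
    {"dx":0,"dy":0,"dz":5,"turn":0,"grip":0.84},
    {"dx":0,"dy":0,"dz":3,"turn":0,"grip":0.84},
    {"dx":0,"dy":0,"dz":0,"turn":0,"grip":0.84}
  ],
  "force": 20
}}

```text
clock: 19.4
tool_pos: [0.5372, -0.3231, -0.0094]
eef_rot: [0.146, 0.989, 0.0, -0.001]
contact_force: [0.4, 0.2, 1.2]
opening: 0.842
```

```bash
python3 - <<'E'
from h import *
s,M=st()
E
```

```text
t 19.4 pos [ 537.2 -323.1   -9.4] yaw 163.23 tilt [-0.001  0.   ] F [0.4 0.2 1.2] M [ 0.01 -0.11  0.04] op 74.1 q [ 0.82  1.08 -0.67  1.67  0.94  0.75  0.96]
```

Request:
{"method": "send_rows", "body": {
  "series": [
    {"dx":0,"dy":0,"dz":4,"turn":0,"grip":0.84},
    {"dx":0,"dy":0,"dz":4,"turn":0,"grip":0.84},
    {"dx":0,"dy":0,"dz":4,"turn":0,"grip":0.84},
    {"dx":0,"dy":0,"dz":0,"turn":0,"grip":0.84}
  ]
}}

```text
clock: 19.8
tool_pos: [0.5372, -0.3231, -0.0214]
eef_rot: [0.146, 0.989, 0.0, -0.0]
contact_force: [0.7, -0.7, 0.7]
opening: 0.841
```

```bash
python3 - <<'E'
from h import *
from plant import *
s,M=st()
p=snapshot("side");X=cloud(p)*1000
cv2.imwrite("pics/s7.png",cv2.resize(p["img"][230:400,240:440,::-1],None,fx=3.5,fy=3.5,interpolation=cv2.INTER_CUBIC))
for v in range(300,334,3): print(v,[tuple(int(z) for z in np.round(X[v,u])) for u in (322,328,332,338)])
E
```

```text
t 19.8 pos [ 537.2 -323.1  -21.4] yaw 163.23 tilt [-0.001  0.   ] F [ 0.7 -0.7  0.7] M [ 0.08 -0.2   0.  ] op 74.0 q [ 0.82  1.1  -0.66  1.67  0.96  0.73  0.94]
300 [(506, -371, 115), (520, -364, 103), (527, -366, 103), (537, -371, 106)]
303 [(504, -377, 114), (520, -364, 94), (527, -366, 94), (536, -375, 102)]
306 [(502, -384, 114), (513, -386, 113), (520, -388, 113), (531, -391, 114)]
309 [(502, -386, 109), (511, -393, 114), (519, -393, 112), (529, -397, 112)]
312 [(499, -397, 114), (510, -397, 111), (516, -401, 113), (527, -404, 114)]
315 [(497, -401, 111), (507, -405, 113), (514, -407, 113), (525, -410, 113)]
318 [(496, -407, 110), (506, -410, 111), (513, -413, 112), (524, -414, 110)]
321 [(496, -406, 100), (507, -408, 98), (514, -410, 99), (523, -416, 104)]
324 [(498, -399, 83), (508, -403, 83), (515, -405, 84), (526, -409, 85)]
327 [(498, -400, 74), (508, -404, 75), (516, -404, 74), (527, -407, 73)]
330 [(511, -354, 1), (518, -371, 20), (526, -372, 19), (542, -362, 1)]
333 [(510, -359, -2), (521, -363, 0), (529, -365, 0), (541, -367, -2)]
```

View pics/s7.png

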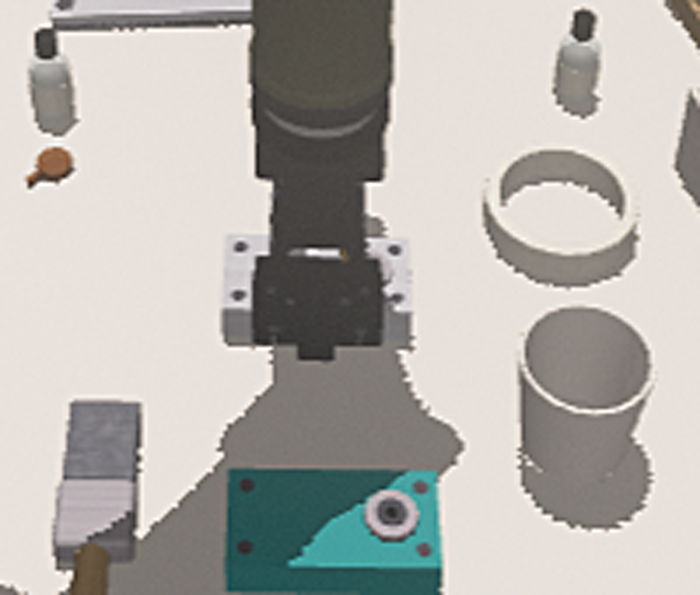

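The front finger now hangs ahead of the block's front face at crop (317,355), tip ~z 15. I'll go down 6 mm more and close.

Request:
{"method": "send_rows", "body": {
  "series": [
    {"dx":0,"dy":0,"dz":3,"turn":0,"grip":0.84},
    {"dx":0,"dy":0,"dz":3,"turn":0,"grip":0.84},
    {"dx":0,"dy":0,"dz":0,"turn":0,"grip":0.84},
    {"dx":0,"dy":0,"dz":0,"turn":0,"grip":0.5},
    {"dx":0,"dy":0,"dz":0,"turn":0,"grip":0.5},
    {"dx":0,"dy":0,"dz":0,"turn":0,"grip":0.5},
    {"dx":0,"dy":0,"dz":0,"turn":0,"grip":0.5}
  ],
  "force": 20
}}

```text
clock: 20.55
tool_pos: [0.5382, -0.3232, -0.0263]
eef_rot: [0.146, 0.989, -0.0, 0.0]
contact_force: [0.8, -0.4, 4.8]
opening: 0.632
```

```bash
python3 - <<'E'
from h import *
s,M=st()
E
```

```text
t 20.55 pos [ 538.2 -323.2  -26.3] yaw 163.23 tilt [ 0.001 -0.   ] F [ 0.8 -0.4  4.8] M [ 0.06 -0.17 -0.03] op 55.6 q [ 0.81  1.11 -0.65  1.67  0.96  0.72  0.94]
```

Gripped at 55.6 mm. Firm up and lift.

Request:
{"method": "send_rows", "body": {
  "series": [
    {"dx":0,"dy":0,"dz":0,"turn":0,"grip":0.5},
    {"dx":0,"dy":0,"dz":0,"turn":0,"grip":0.5},
    {"dx":0,"dy":0,"dz":-5,"turn":0,"grip":0.5},
    {"dx":0,"dy":0,"dz":-15,"turn":0,"grip":0.5},
    {"dx":0,"dy":0,"dz":-30,"turn":0,"grip":0.5},
    {"dx":0,"dy":0,"dz":-35,"turn":0,"grip":0.5},
    {"dx":0,"dy":0,"dz":-20,"turn":0,"grip":0.5},
    {"dx":0,"dy":0,"dz":0,"turn":0,"grip":0.5},
    {"dx":0,"dy":0,"dz":0,"turn":0,"grip":0.5}
  ],
  "force": 55
}}

```text
clock: 21.45
tool_pos: [0.5368, -0.3234, 0.078]
eef_rot: [0.146, 0.989, -0.0, -0.001]
contact_force: [-0.2, 0.5, -5.1]
opening: 0.629
```

```bash
python3 - <<'E'
from h import *
from plant import *
import pickle
s,M=st()
for k,b in(("side",(170,340,240,440)),("top",(150,270,300,480))):
    p=snapshot(k);pickle.dump(p,open(k+"8.pkl","wb"));cv2.imwrite(f"pics/{k}8.png",cv2.resize(p["img"][b[0]:b[1],b[2]:b[3],::-1],None,fx=3.5,fy=3.5,interpolation=cv2.INTER_CUBIC))
E
```

```text
t 21.45 pos [ 536.8 -323.4   78. ] yaw 163.22 tilt [-0.001 -0.   ] F [-0.2  0.5 -5.1] M [ 0.01 -0.12  0.05] op 55.4 q [ 0.86  0.97 -0.76  1.65  0.82  0.88  1.04]
```

View pics/side8.png

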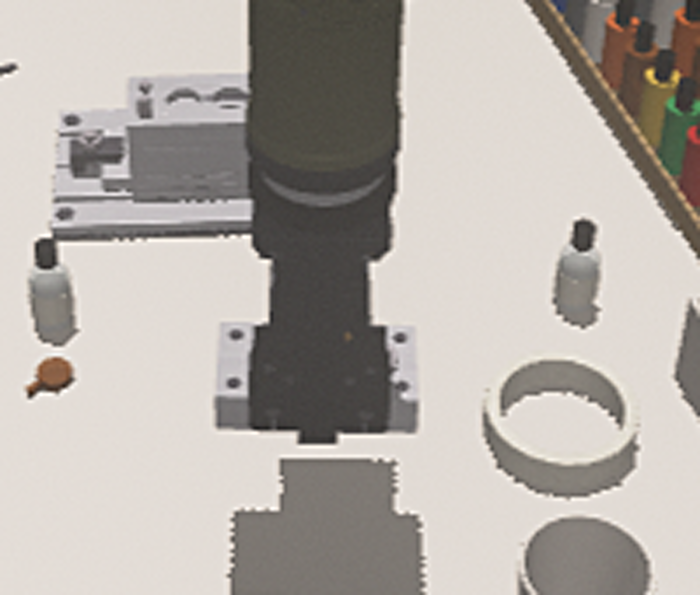

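View pics/top8.png

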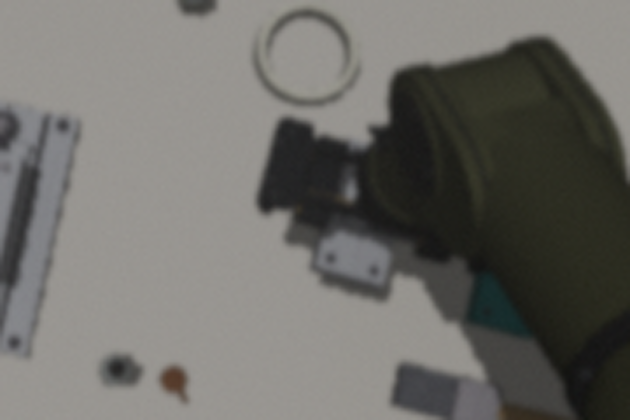

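```bash
cat > blk.py <<'E'
from h import *
import pickle
from scipy.spatial.transform import Rotation as Ro
def ends(p,pos,yaw,zu,tag=""):
    X=cloud(p); ax=np.array([np.cos(yaw),np.sin(yaw)]);ay=np.array([-ax[1],ax[0]])
    d=X[...,:2]-pos[:2]; a=d@ax*1e3;l=d@ay*1e3;z=X[...,2]*1e3-zu
    m=(z>1)&(z<29)&(abs(l)<33)&(abs(a)<75)&(abs(a)>22)
    v,u=np.nonzero(m); I=p["img"]
    A=a[m];L=l[m];Z=z[m]
    out=[]
    # per-row extremes
    lo=[];hi=[]
    for r in np.unique(v):
        k=v==r
        if k.sum()>3:
            if A[k].min()<-45: lo.append(A[k].min())
            if A[k].max()>45: hi.append(A[k].max())
    print(tag,"n",m.sum(),"lo med",np.round(np.median(lo),1) if lo else None,"hi med",np.round(np.median(hi),1) if hi else None,"lat",np.round(np.percentile(L,[1,99]),1),"top z",np.round(np.percentile(Z,[5,50,95]),1))
E
python3 - <<'E'
from blk import *
pos=np.array([.5368,-.3234,.078]);yaw=np.radians(-16.78)
for k in("side","top"):
    ends(pickle.load(open(k+"8.pkl","rb")),pos,yaw,104,k)
# before-grasp, relative to grasp TCP
pos=np.array([.5382,-.3232,0])
for k in("side","top"): ends(pickle.load(open(k+"0.pkl","rb")),pos,yaw,0,k+"0")
# lower, about (547.5,-7)
for k in("side","top"): 
  for y in(-12.4,-12.7,-13): ends(pickle.load(open(k+("2" if k=="side" else "4")+".pkl","rb")),np.array([.5475,-.007,0]),np.radians(y),44,k+"L")
E
```

```text
side n 528 lo med -54.4 hi med 53.1 lat [-28.4  28.5] top z [ 4.8 25.7 27.9]
top n 295 lo med -55.8 hi med 51.1 lat [-26.1  29.4] top z [11.1 25.3 28.2]
side0 n 971 lo med -70.2 hi med 67.2 lat [-31.1  28.5] top z [ 1.4 24.6 27.9]
top0 n 460 lo med -60.0 hi med 66.2 lat [-32.3  31.7] top z [ 1.6 24.8 28.4]
sideL n 535 lo med -53.7 hi med 54.9 lat [-31.1  27.8] top z [ 4.2 24.2 28. ]
sideL n 536 lo med -53.5 hi med 54.8 lat [-31.4  27.7] top z [ 4.1 24.2 28. ]
sideL n 536 lo med -53.4 hi med 54.7 lat [-31.3  27.6] top z [ 4.1 24.2 28. ]
topL n 361 lo med -54.7 hi med 52.6 lat [-27.6  28.3] top z [17.8 26.  28.7]
topL n 361 lo med -54.8 hi med 52.8 lat [-27.5  28.1] top z [17.8 26.  28.7]
topL n 362 lo med -54.9 hi med 52.9 lat [-27.6  28.1] top z [17.7 26.  28.7]
```

Request:
{"method": "send_rows", "body": {
  "series": [
    {"dx":0,"dy":0,"dz":0,"turn":-0.0716,"grip":0.5},
    {"dx":3,"dy":15,"dz":0,"turn":0,"grip":0.5},
    {"dx":6.5,"dy":35,"dz":0,"turn":0,"grip":0.5},
    {"dx":6.5,"dy":35,"dz":0,"turn":0,"grip":0.5},
    {"dx":6.5,"dy":35,"dz":0,"turn":0,"grip":0.5},
    {"dx":6.5,"dy":35,"dz":0,"turn":0,"grip":0.5},
    {"dx":6.5,"dy":35,"dz":0,"turn":0,"grip":0.5},
    {"dx":6.5,"dy":35,"dz":0,"turn":0,"grip":0.5},
    {"dx":6.5,"dy":35,"dz":0,"turn":0,"grip":0.5},
    {"dx":6.3,"dy":35,"dz":0,"turn":0,"grip":0.5},
    {"dx":3,"dy":16,"dz":0,"turn":0,"grip":0.5},
    {"dx":0,"dy":0,"dz":0,"turn":0,"grip":0.5},
    {"dx":0,"dy":0,"dz":0,"turn":0,"grip":0.5}
  ]
}}

```text
clock: 22.85
tool_pos: [0.5487, -0.008, 0.0772]
eef_rot: [0.11, 0.994, -0.001, -0.001]
contact_force: [-0.8, -0.9, -4.9]
opening: 0.63
```

```bash
python3 - <<'E'
from blk import *
from plant import *
s,M=st(); yaw=np.arctan2(-M[1,0],-M[0,0]);print(go((548.8,-7,64),M,s["tool_pos"]))
for k,b in(("side",(130,260,220,380)),("top",(140,280,220,380))):
    p=snapshot(k);pickle.dump(p,open(k+"9.pkl","wb"));cv2.imwrite(f"pics/{k}9.png",cv2.resize(p["img"][b[0]:b[1],b[2]:b[3],::-1],None,fx=4.5,fy=4.5,interpolation=cv2.INTER_CUBIC))
    ends(p,s["tool_pos"],yaw,s["tool_pos"][2]*1e3+26.3,k)
    ends(p,np.array([.5475,-.007,0]),np.radians(-12.7),44,k+"L")
E
```

```text
t 22.85 pos [548.7  -8.   77.2] yaw 167.34 tilt [-0.002 -0.002] F [-0.8 -0.9 -4.9] M [-0.04 -0.13 -0.01] op 55.4 q [ 0.34  0.88 -0.71  1.89  0.88  0.72  0.45]
[ 0.1  1.1 13.2]
side n 410 lo med -54.4 hi med 53.7 lat [-29.8  29.7] top z [ 2.9 23.2 27.4]
sideL n 466 lo med -54.2 hi med 54.5 lat [-30.5  14. ] top z [ 4.  24.1 28. ]
top n 226 lo med -54.9 hi med None lat [-28.   27.3] top z [11.8 26.4 28.6]
topL n 45 lo med -54.8 hi med None lat [-27.7  28. ] top z [ 7.1 24.1 27.7]
```

View pics/side9.png

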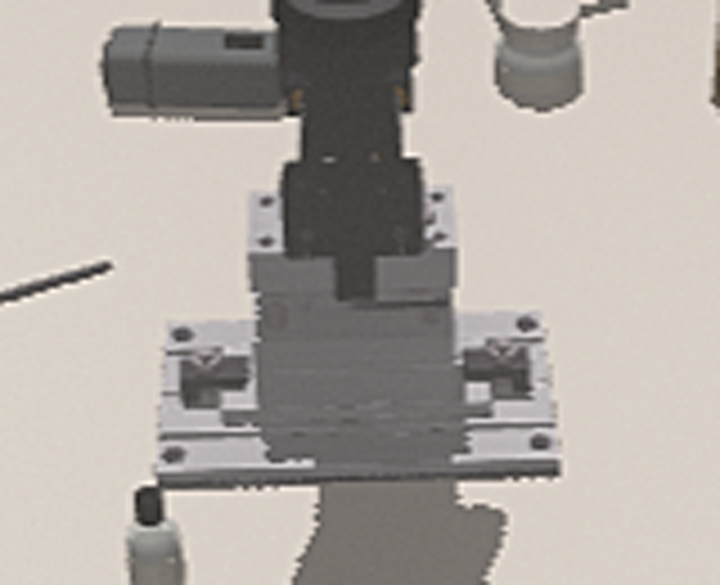

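View pics/top9.png

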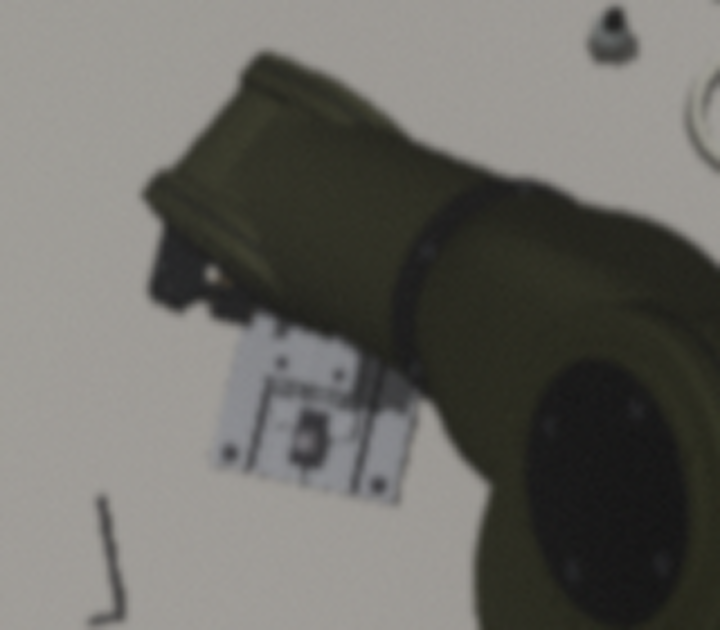

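```bash
cat >> blk.py <<'E'
def front(p,pos,yaw,z0,z1,tag):
    X=cloud(p); ax=np.array([np.cos(yaw),np.sin(yaw)]);ay=np.array([-ax[1],ax[0]])
    d=X[...,:2]-pos[:2]; a=d@ax*1e3;l=d@ay*1e3;z=X[...,2]*1e3
    m=(z>z0)&(z<z1)&(l>-34)&(l<-22)&(abs(a)<50)&(abs(a)>14)
    c=np.polyfit(a[m],l[m],1);print(tag,m.sum(),"front lat",np.round(np.median(l[m]),2),"mean",np.round(l[m].mean(),2),"slope deg",np.round(np.degrees(c[0]),2),"at0",np.round(c[1],2))
E
python3 - <<'E'
from blk import *
p=pickle.load(open("side9.pkl","rb"))
pos=np.array([.5487,-.008,.0772])
front(p,pos,np.radians(-12.66),106,126,"block")
front(p,np.array([.5475,-.007]),np.radians(-12.66),50,67,"lower")
p=pickle.load(open("side0.pkl","rb"))
front(p,np.array([.5475,-.007]),np.radians(-12.66),50,67,"lower0")
p=pickle.load(open("side2.pkl","rb"))
front(p,np.array([.5475,-.007]),np.radians(-12.66),50,67,"lower2")
E
```

```text
block 197 front lat -26.8 mean -26.74 slope deg 0.2 at0 -26.74
lower 143 front lat -27.3 mean -27.27 slope deg -0.12 at0 -27.28
lower0 152 front lat -27.23 mean -27.24 slope deg -0.13 at0 -27.24
lower2 154 front lat -27.11 mean -27.25 slope deg 0.21 at0 -27.25
```

Request:
{"method": "send_rows", "body": {
  "series": [
    {"dx":0.9,"dy":0.2,"dz":8,"turn":0,"grip":0.5},
    {"dx":0,"dy":0,"dz":6,"turn":0,"grip":0.5},
    {"dx":0,"dy":0,"dz":3,"turn":0,"grip":0.5},
    {"dx":0,"dy":0,"dz":0,"turn":0,"grip":0.5},
    {"dx":0,"dy":0,"dz":0,"turn":0,"grip":0.5}
  ]
}}

```text
clock: 23.45
tool_pos: [0.5487, -0.0067, 0.0612]
eef_rot: [0.11, 0.994, 0.0, -0.0]
contact_force: [-0.3, -0.5, -3.4]
opening: 0.631
```

```bash
python3 - <<'E'
from blk import *
from plant import *
s,M=st()
E
```

```text
t 23.45 pos [548.7  -6.7  61.2] yaw 167.32 tilt [-0.  0.] F [-0.3 -0.5 -3.4] M [ 0.02 -0.15 -0.05] op 55.5 q [ 0.32  0.91 -0.69  1.9   0.91  0.69  0.42]
```

Request:
{"method": "send_rows", "body": {
  "series": [
    {"dx":0,"dy":0,"dz":1,"turn":0,"grip":0.5},
    {"dx":0,"dy":0,"dz":1,"turn":0,"grip":0.5},
    {"dx":0,"dy":0,"dz":1,"turn":0,"grip":0.5},
    {"dx":0,"dy":0,"dz":0,"turn":0,"grip":0.5}
  ]
}}

```text
clock: 23.85
tool_pos: [0.5486, -0.0067, 0.0583]
eef_rot: [0.11, 0.994, -0.0, -0.0]
contact_force: [-0.2, -0.8, -4.1]
opening: 0.63
```

```bash
python3 - <<'E'
from blk import *
from plant import *
s,M=st()
E
```

```text
t 23.85 pos [548.6  -6.7  58.3] yaw 167.33 tilt [-0. -0.] F [-0.2 -0.8 -4.1] M [ 0.04 -0.12 -0.01] op 55.5 q [ 0.32  0.91 -0.68  1.9   0.92  0.68  0.42]
```

```bash
python3 - <<'E'
from blk import *
from plant import *
p=snapshot("side");pickle.dump(p,open("side10.pkl","wb"))
s,M=st(); c=np.array([.5475,-.007,0]);y=np.radians(-12.67)
front(p,c,y,s["tool_pos"][2]*1e3+29,s["tool_pos"][2]*1e3+49,"block")
front(p,c,y,50,67,"lower")
ends(p,c,y,s["tool_pos"][2]*1e3+26.3,"block"); ends(p,c,y,44,"lower")
cv2.imwrite("pics/s10.png",cv2.resize(p["img"][140:240,240:360,::-1],None,fx=6,fy=6,interpolation=cv2.INTER_CUBIC))
E
```

```text
t 23.9 pos [548.6  -6.7  58.3] yaw 167.33 tilt [-0. -0.] F [-0.2  0.9 -4.2] M [-0.   -0.11  0.  ] op 55.3 q [ 0.32  0.91 -0.68  1.9   0.91  0.68  0.42]
block 185 front lat -26.2 mean -26.24 slope deg 0.03 at0 -26.24
lower 153 front lat -27.17 mean -27.21 slope deg 0.06 at0 -27.21
block n 393 lo med -52.3 hi med 55.1 lat [-29.8  30.3] top z [ 2.9 22.9 27.5]
lower n 337 lo med -54.1 hi med 55.0 lat [-31.6  -7.6] top z [ 3.2 21.4 27.8]
```

View pics/s10.png

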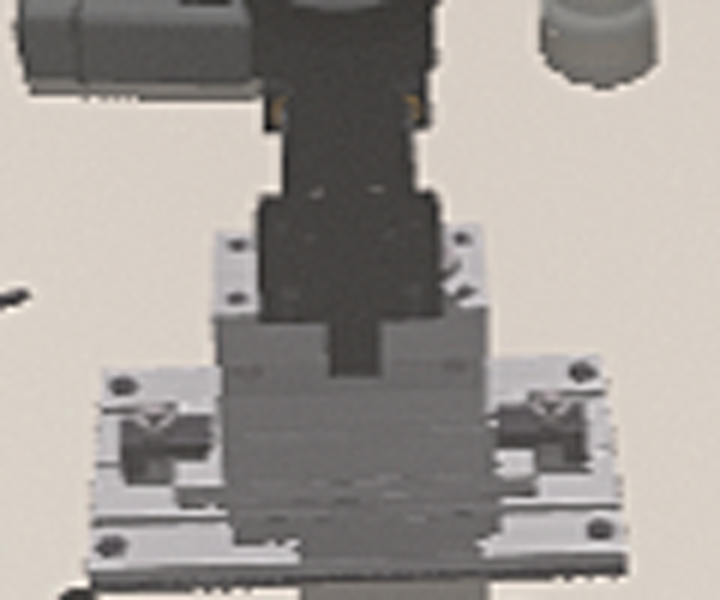

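Request:
{"method": "send_rows", "body": {
  "series": [
    {"dx":0.8,"dy":-1.0,"dz":0,"turn":0,"grip":0.5},
    {"dx":0,"dy":0,"dz":0,"turn":0,"grip":0.5},
    {"dx":0,"dy":0,"dz":1,"turn":0,"grip":0.5},
    {"dx":0,"dy":0,"dz":1,"turn":0,"grip":0.5},
    {"dx":0,"dy":0,"dz":0,"turn":0,"grip":0.5}
  ]
}}

```text
clock: 24.4
tool_pos: [0.5476, -0.0076, 0.0562]
eef_rot: [0.11, 0.994, -0.0, -0.0]
contact_force: [-0.2, -0.2, -4.7]
opening: 0.631
```

```bash
python3 - <<'E'
from blk import *
s,M=st()
E
```

```text
t 24.4 pos [547.6  -7.6  56.2] yaw 167.33 tilt [-0. -0.] F [-0.2 -0.2 -4.7] M [ 0.04 -0.18  0.03] op 55.5 q [ 0.32  0.91 -0.68  1.9   0.92  0.67  0.41]
```

Request:
{"method": "send_rows", "body": {
  "series": [
    {"dx":0,"dy":0,"dz":1,"turn":0,"grip":0.5},
    {"dx":0,"dy":0,"dz":1,"turn":0,"grip":0.5},
    {"dx":0,"dy":0,"dz":0,"turn":0,"grip":0.5}
  ]
}}

```text
clock: 24.7
tool_pos: [0.5476, -0.0075, 0.0542]
eef_rot: [0.11, 0.994, -0.0, -0.0]
contact_force: [-0.8, -0.1, -4.2]
opening: 0.63
```

```bash
python3 - <<'E'
from blk import *
s,M=st()
E
```

```text
t 24.7 pos [547.6  -7.5  54.2] yaw 167.33 tilt [-0. -0.] F [-0.8 -0.1 -4.2] M [ 0.05 -0.11  0.02] op 55.4 q [ 0.32  0.91 -0.68  1.9   0.92  0.67  0.41]
```

Request:
{"method": "send_rows", "body": {
  "series": [
    {"dx":0,"dy":0,"dz":1,"turn":0,"grip":0.5},
    {"dx":0,"dy":0,"dz":1,"turn":0,"grip":0.5},
    {"dx":0,"dy":0,"dz":1,"turn":0,"grip":0.5},
    {"dx":0,"dy":0,"dz":0,"turn":0,"grip":0.5}
  ]
}}

```text
clock: 25.1
tool_pos: [0.5476, -0.0076, 0.0512]
eef_rot: [0.11, 0.994, -0.0, -0.0]
contact_force: [-0.0, 0.4, -3.1]
opening: 0.631
```

```bash
python3 - <<'E'
from blk import *
s,M=st()
E
```

```text
t 25.1 pos [547.6  -7.6  51.2] yaw 167.33 tilt [-0. -0.] F [-0.   0.4 -3.1] M [ 0.1  -0.15  0.03] op 55.5 q [ 0.32  0.92 -0.67  1.91  0.93  0.67  0.4 ]
```

Request:
{"method": "send_rows", "body": {
  "series": [
    {"dx":0,"dy":0,"dz":1,"turn":0,"grip":0.5},
    {"dx":0,"dy":0,"dz":1,"turn":0,"grip":0.5},
    {"dx":0,"dy":0,"dz":1,"turn":0,"grip":0.5},
    {"dx":0,"dy":0,"dz":0,"turn":0,"grip":0.5}
  ],
  "force": 60
}}

```text
clock: 25.5
tool_pos: [0.5477, -0.0075, 0.0486]
eef_rot: [0.11, 0.994, -0.0, 0.0]
contact_force: [-0.6, -0.6, -0.8]
opening: 0.627
```

```bash
python3 - <<'E'
from blk import *
from plant import *
s,M=st()
p=snapshot("side");pickle.dump(p,open("side11.pkl","wb"));c=np.array([.5475,-.007,0]);y=np.radians(-12.67)
front(p,c,y,s["tool_pos"][2]*1e3+29,s["tool_pos"][2]*1e3+49,"block")
front(p,c,y,50,67,"lower")
ends(p,c,y,s["tool_pos"][2]*1e3+26.3,"block"); ends(p,c,y,44,"lower")
cv2.imwrite("pics/s11.png",cv2.resize(p["img"][140:240,240:360,::-1],None,fx=6,fy=6,interpolation=cv2.INTER_CUBIC))
E
```

```text
t 25.5 pos [547.7  -7.5  48.6] yaw 167.33 tilt [ 0. -0.] F [-0.6 -0.6 -0.8] M [0.   0.04 0.03] op 55.2 q [ 0.31  0.92 -0.67  1.91  0.94  0.66  0.4 ]
block 167 front lat -27.21 mean -27.19 slope deg 0.02 at0 -27.19
lower 153 front lat -27.01 mean -27.16 slope deg 0.05 at0 -27.16
block n 379 lo med -53.0 hi med 54.8 lat [-30.5  26.7] top z [ 3.3 23.2 27.4]
lower n 267 lo med -53.5 hi med 55.0 lat [-31.9 -20. ] top z [ 2.2 16.2 26.7]
```

View pics/s11.png

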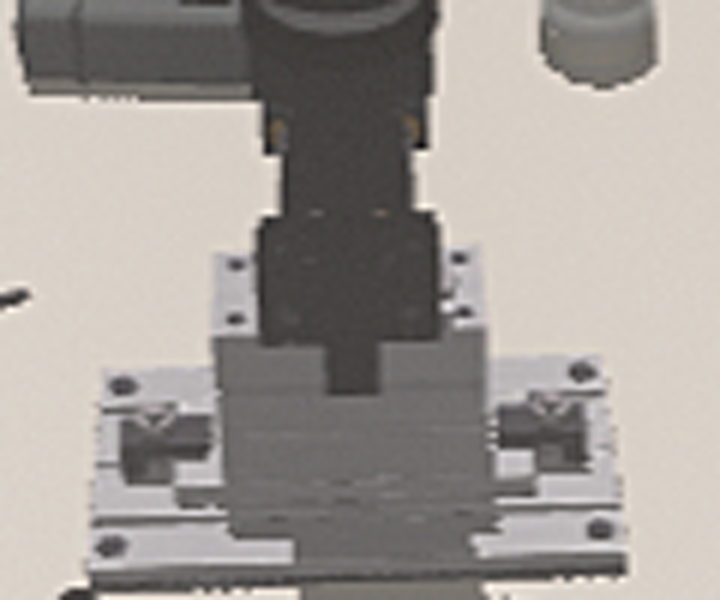

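The block dropped on the dowels without touching them, edges flush in x and y to ~0.3 mm. The spring contact started where expected (reported z ≈ 48.7). Pressing down.

Request:
{"method": "send_rows", "body": {
  "series": [
    {"dx":0,"dy":0,"dz":1,"turn":0,"grip":0.5},
    {"dx":0,"dy":0,"dz":1,"turn":0,"grip":0.5},
    {"dx":0,"dy":0,"dz":1,"turn":0,"grip":0.5},
    {"dx":0,"dy":0,"dz":1,"turn":0,"grip":0.5},
    {"dx":0,"dy":0,"dz":0,"turn":0,"grip":0.5}
  ]
}}

```text
clock: 26.05
tool_pos: [0.5478, -0.0075, 0.0449]
eef_rot: [0.11, 0.994, -0.0, 0.0]
contact_force: [-2.6, -1.1, 7.9]
opening: 0.63
```

```bash
python3 - <<'E'
from blk import *
s,M=st()
E
```

```text
t 26.05 pos [547.8  -7.5  44.9] yaw 167.33 tilt [ 0.001 -0.   ] F [-2.6 -1.1  7.9] M [-0.16  0.38 -0.01] op 55.4 q [ 0.31  0.93 -0.66  1.91  0.94  0.65  0.39]
```

Request:
{"method": "send_rows", "body": {
  "series": [
    {"dx":0,"dy":0,"dz":0.5,"turn":0,"grip":0.5},
    {"dx":0,"dy":0,"dz":0.5,"turn":0,"grip":0.5},
    {"dx":0,"dy":0,"dz":0.5,"turn":0,"grip":0.5},
    {"dx":0,"dy":0,"dz":0,"turn":0,"grip":0.5}
  ]
}}

```text
clock: 26.45
tool_pos: [0.5478, -0.0075, 0.0437]
eef_rot: [0.11, 0.994, -0.0, 0.0]
contact_force: [-2.5, -0.5, 8.0]
opening: 0.627
```

```bash
python3 - <<'E'
from blk import *
s,M=st()
E
```

```text
t 26.45 pos [547.8  -7.5  43.7] yaw 167.33 tilt [ 0.001 -0.001] F [-2.5 -0.5  8. ] M [-0.22  0.45 -0.  ] op 55.2 q [ 0.31  0.93 -0.66  1.91  0.95  0.65  0.39]
```

Request:
{"method": "send_rows", "body": {
  "series": [
    {"dx":0,"dy":0,"dz":0.5,"turn":0,"grip":0.5},
    {"dx":0,"dy":0,"dz":0.5,"turn":0,"grip":0.5},
    {"dx":0,"dy":0,"dz":0,"turn":0,"grip":0.5},
    {"dx":0,"dy":0,"dz":0,"turn":0,"grip":0.5}
  ]
}}

```text
clock: 26.85
tool_pos: [0.5478, -0.0075, 0.0436]
eef_rot: [0.11, 0.994, -0.0, 0.001]
contact_force: [-4.7, -2.5, 16.7]
opening: 0.628
```

```bash
python3 - <<'E'
from blk import *
s,M=st()
E
```

```text
t 26.85 pos [547.8  -7.5  43.6] yaw 167.33 tilt [ 0.001 -0.001] F [-4.7 -2.5 16.7] M [-0.26  0.92  0.01] op 55.2 q [ 0.31  0.93 -0.66  1.91  0.95  0.65  0.39]
```

Request:
{"method": "send_rows", "body": {
  "series": [
    {"dx":0,"dy":0,"dz":0.4,"turn":0,"grip":0.5},
    {"dx":0,"dy":0,"dz":0.4,"turn":0,"grip":0.5},
    {"dx":0,"dy":0,"dz":0,"turn":0,"grip":0.5},
    {"dx":0,"dy":0,"dz":0,"turn":0,"grip":0.5},
    {"dx":0,"dy":0,"dz":0,"turn":0,"grip":0.5}
  ]
}}

```text
clock: 27.35
tool_pos: [0.5479, -0.0076, 0.0436]
eef_rot: [0.11, 0.994, -0.001, 0.001]
contact_force: [-6.1, -2.2, 23.5]
opening: 0.629
```

```bash
python3 - <<'E'
from blk import *
from plant import *
s,M=st()
p=snapshot("side");c=np.array([.5475,-.007,0]);y=np.radians(-12.67)
front(p,c,y,73,93,"block");front(p,c,y,50,67,"lower")
ends(p,c,y,70,"block"); ends(p,c,y,44,"lower")
q=pickle.load(open("side0.pkl","rb"))
cv2.imwrite("pics/s12.png",p["img"][:,:,::-1])
cv2.imwrite("pics/s12c.png",cv2.resize(p["img"][140:240,240:360,::-1],None,fx=6,fy=6,interpolation=cv2.INTER_CUBIC))
s,M=st()
E
```

```text
t 27.35 pos [547.9  -7.6  43.6] yaw 167.33 tilt [ 0.002 -0.002] F [-6.1 -2.2 23.5] M [-0.27  1.2  -0.01] op 55.3 q [ 0.31  0.93 -0.66  1.91  0.95  0.65  0.39]
block 167 front lat -27.47 mean -27.24 slope deg -0.08 at0 -27.24
lower 145 front lat -27.21 mean -27.15 slope deg -0.15 at0 -27.15
block n 382 lo med -53.1 hi med 54.9 lat [-30.6  29.9] top z [ 3.5 23.4 27.6]
lower n 238 lo med -52.8 hi med 54.9 lat [-31.1 -23.5] top z [ 2.7 15.7 27.7]
t 27.4 pos [547.8  -7.5  43.5] yaw 167.33 tilt [ 0.002 -0.002] F [-6.4 -2.5 24. ] M [-0.33  1.17  0.01] op 55.2 q [ 0.31  0.93 -0.66  1.91  0.95  0.65  0.39]
```

View pics/s12.png

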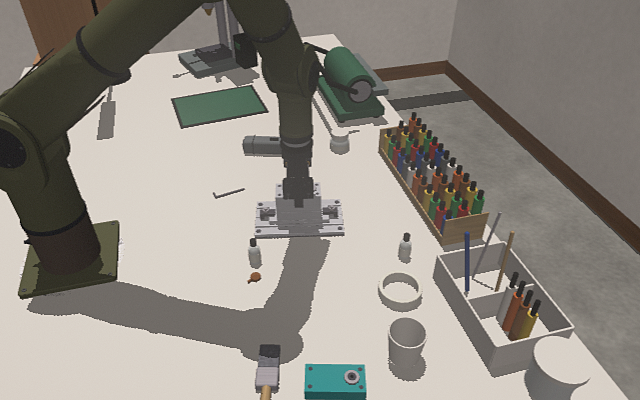

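View pics/s12c.png

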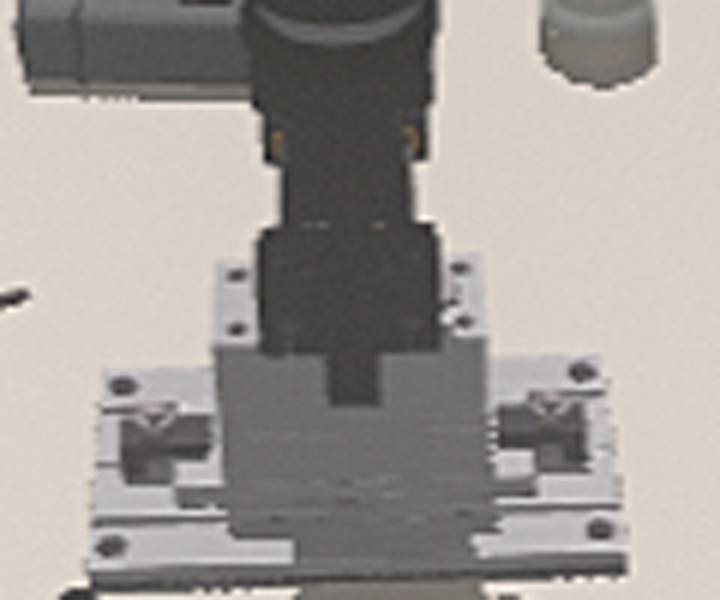

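The picture shows the upper half seated with no gap at the seam (crop y≈395). Its edges are flush, the bystanders are in place and the duster lies flat at (265,146). Handing in.

```bash
python3 -c "
from plant import *
print(finish_job())"
```

```text
the job is handed in; nothing more can be done
None
```

The mould is blown off, closed and still held pressed shut, and the job was handed in at about 27.4 s of the 58 s allowed. No verdict was reported.

**Blowing:** I held the duster level with its nozzle about 59 mm from the middle of the lower half's face for about 2 s. Its aim was roughly 2–3° off the middle. The tool can only point straight down, so the jet ran along the face rather than down onto it. I then laid the duster back flat on its old spot; its force reading showed it touching the bench.

**Closing:** The aluminium upper half, not the teal look-alike, went onto the dowels without catching, so no sliding search was needed.

| Last check | Reading |
|---|---|
| Height | upper half's underside about 69.9 mm above the bench (70 is shut), and it stopped moving while the force rose |
| Push | steady at about 24 N |
| Grip | force set to 60 N, jaws stopped at 55 mm |
| Edges | front and end edges of the two halves within about 0.3 mm in the side camera |
| Bystanders | look unmoved in the last side picture |

**What disagreed:**
- **Tip height:** the real fingertips are about 30 mm above the reported tool position. Because of this I held the duster only by its top few millimetres, though it did not slip.
- **First grasp:** my first try at the upper half closed above it without touching it. I noticed from the jaw opening and regrasped lower.
- **Hidden views:** at the end the arm partly hid the duster in the side camera, and I did not take a last top picture. One earlier top-camera fit of the duster after I laid it down came out about 8° off in angle, but the arm may have been in that view. The side picture showed it lying flat where it started.

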